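# Scan the basalt half cores

### The arm

A 6-joint arm with a two-finger parallel gripper is mounted at the origin on the work surface. World frame = base frame: x ahead of the robot, y to its left, z up, the work surface at z = 0. Lengths are in m, angles in rad, forces in N, time in s.
With the tool pointing down it reaches from about 0.35 to 0.975 m from the base axis. Payload 4.9 kg.
Tool frame: the origin (TCP) lies midway between the tips of the shut fingers; the grasp point (between the pads) lies 19 mm behind it (ctrl.hold_point_z is the distance from the TCP to the grasp point, in m); z points along the fingers, y is the line along which they close (so a half turn about z gives the same grasp; the last joint's range is limited). The gripper opens to 85 mm and grips with 20 to 120 N. Pads are 22 mm wide; open, the fingers measure 114 mm over their backs; the gripper's body (76 mm by 85 mm) begins 54 mm behind the grasp point. The pads swing forward as they close: fully open they stand 13 mm farther back than shut.
Start: joints at [1.035, 0.053, 1.613, -0, 1.476, -0.119], TCP at [0.253, 0.571, 0.231] pointing down, gripper open.
Joint ranges: [-3.01, 3.01], [-1.01, 2.22], [0.06, 2.58], [-1.02, 4.17], [0.09, 2.62], [-3.14, 3.14]. Speed limits (rad/s): [2.57, 2.57, 3.14, 3.14, 3.14, 3.14].

### API

Orientations are given as a rotation vector (axis times angle).
In Python, from station import status, viewer, finish_job, ctrl gives the robot as it stands.
- The arm moves only by the shell command python3 -m jog 'ROWS' [FORCE]. ROWS is JSON, a list of rows, each a list of 7 numbers: the turn, a rotation vector about the tool's x, y, z each as a share of 5 degrees, from -1 to 1, then the shift along the tool's x, y, z each as a share of 30 mm, from -1 to 1, then the opening, from -1 (shut) to 1 (fully open). A call has 1 to 5 rows; each row shifts and turns the commanded pose from where the row before left it, along the tool's axes as they then stand; what a row does not reach is not made up. A row lasts 1/8 s, in which the tool goes at most 62.5 mm and 10.7 degrees, less where a joint would pass 70% of its speed; a pose out of reach is approached as far as the arm can. A call with a number of a shift or a turn outside -1 to 1 is refused whole. A call with a gripper value outside its range is refused whole. The fingers move at their own pace and stop on an object; FORCE is the grip in N (left out, the last holds). Time passes only in rows, so rows that do not move let the fingers close. It gives the time, the measured TCP pose, the force, the opening and the grip force at its end, in the units of the state.
- status.get_obs(): the state, without advancing time (a new reading comes with each control period).
- viewer.get_image(name): name is "scene" or "top" or "wrist"; returns a dict with "img" (420x560x3 uint8, red, green, blue), "fovy" (degrees; the focal length in pixels is half the picture's height over the tangent of half this angle, whatever the lens; pixels are square), "cx", "cy" (the principal point, pixels), "rvec" (rotation vector, rad) and "tvec" (3), from world to camera coordinates, as OpenCV has them. Camera axes: x right, y down, z forward; pixel columns grow to the right and rows downward; lengths in m; the calibration is good to about 2 mm. The wrist camera is an equidistant fisheye: a pixel r from the principal point sees the ray r / f radians off the axis. A picture is of the moment at which its call begins. There is no depth.
- finish_job(): hands the job in; it is judged then, once.
The state is a dict: "t": time; "q": joint angles; "dq": joint speeds; "effort": joint torques, N m; "tool_pos": TCP position; "tool_rot": TCP orientation; "contact_force": force on the tool from outside, world axes, zero at the start; "wrist_torque": the same for the moment, N m; "opening": finger opening in m; "grip_force": force on a finger pad.
Only numpy, scipy, OpenCV 4.12 (cv2) and the standard library are available. Lean on these libraries where they do the work, as an engineer would, in place of code of your own. Each camera call takes 0.05 s, during which the arm holds its last target. There are 200 camera calls.

### The job

Draw the scanner's shuttle fully out, take every basalt half core (dark grey, red line) from the crate and lay each one flat in a bay of its own on the shuttle, lengthwise and centred between the four corner stops with an even gap all round; then push the shuttle fully home and, with it home, press the green start button fully down. Draw the shuttle fully out again, lay the basalt cores flat in the rubber-lined tray and leave the shuttle out; the tan core and the tape case stay in the crate, and nothing else on the bench may be disturbed.

Things in the scene. Friction and masses are not known exactly. Their poses are not given: they have to be found in the camera images.
- basalt_1: basalt half core, dark grey (near black) with a red line along its crown: the sawn half of a drill core, D-shaped in section: 84 mm long (its x axis), 48 mm wide (y), 24 mm high, flat sawn face down, about 0.22 kg. Origin: centre of the flat face. Starts flat in the crate. One of two or three such pieces (absent ones read None from the start)
- basalt_2: basalt half core, dark grey (near black) with a red line along its crown: the sawn half of a drill core, D-shaped in section: 84 mm long (its x axis), 48 mm wide (y), 24 mm high, flat sawn face down, about 0.22 kg. Origin: centre of the flat face. Starts flat in the crate. One of two or three such pieces (absent ones read None from the start)
- basalt_3: basalt half core, dark grey (near black) with a red line along its crown: the sawn half of a drill core, D-shaped in section: 84 mm long (its x axis), 48 mm wide (y), 24 mm high, flat sawn face down, about 0.22 kg. Origin: centre of the flat face. Starts flat in the crate. One of two or three such pieces (absent ones read None from the start)
- sandstone: sandstone half core, tan with a blue line: the sawn half of a drill core, D-shaped in section: 84 mm long (its x axis), 48 mm wide (y), 24 mm high, flat sawn face down, about 0.17 kg. Origin: centre of the flat face. Not to be scanned: it lies among the others in the crate and stays there
- tape_case: round dented aluminium tape case, 60 mm across with a nose at its +x side (68 mm overall), 26 mm high, in the crate, where it stays. Origin: centre of its underside
- crate: fixed slatted plywood crate, 234 mm (x) by 300 mm (y) outside, 46 mm high, walls and floor 6 mm. Origin: centre of its underside. It stands to the robot's left or right, the tray on the other side
- tray: fixed aluminium tray lined with black rubber, 150 mm (x) by 300 mm (y) outside, walls 3 mm thick and 26 mm high; the rubber it is lined with lies 6 mm above the origin, which is the centre of its underside
- scanner: fixed bench core scanner ahead of the robot: grey base, white sensor bridge (beam 60 mm deep, 318 mm wide, on two posts). Origin: on the bench under the stage centre when the shuttle is fully out; x points away from the robot, along the shuttle's travel. The beam's centre line is 120 mm along x; its underside is 75 mm (sensor heads 65 mm) and its top 118 mm above the bench
- shuttle (a joint): travel of the aluminium stage (shuttle) on its rails, m: 0 = fully out towards the robot, clear of the bridge (loading); 0.12 = fully home, bays under the bridge. Stays where it is left; about 3 N to slide; a stop at each end
- bay_1 (a point): centre of the left (+y) bay, on the stage's top face (30 mm above the bench; moves with the shuttle, x along its travel). The bay is 108 mm long (x) by 72 mm wide between four blue corner stops 10 mm high, which reach 24 mm along x from its ends, so its middle is open to the sides. Bays are 80 mm apart. A core lies lengthwise along x, 12 mm free all round when centred
- bay_2 (a point): centre of the middle bay, on the stage's top face (30 mm above the bench; moves with the shuttle, x along its travel). The bay is 108 mm long (x) by 72 mm wide between four blue corner stops 10 mm high, which reach 24 mm along x from its ends, so its middle is open to the sides. Bays are 80 mm apart. A core lies lengthwise along x, 12 mm free all round when centred
- bay_3 (a point): centre of the right (-y) bay, on the stage's top face (30 mm above the bench; moves with the shuttle, x along its travel). The bay is 108 mm long (x) by 72 mm wide between four blue corner stops 10 mm high, which reach 24 mm along x from its ends, so its middle is open to the sides. Bays are 80 mm apart. A core lies lengthwise along x, 12 mm free all round when centred
- pull (a point): middle of the shuttle's black bow handle: a level bar 12 mm thick and 90 mm long along the scanner's y, 72 mm above the bench (42 mm above the lip that carries it), 105 mm in front of the bay centres; moves with the shuttle
- start (a joint): travel of the green start button, m: 0 = up, 0.006 = fully down; springs back, about 5 N to press fully
- start_top (a point): top centre of the green start button, 30 mm across, in a black housing on top of the bridge beam, pressed straight down; the beam's top is 18 mm lower
- canister: bystander: white screw-top sample canister, 72 mm across, 118 mm high, on the bench. Origin: centre of its underside
- streak_holder: bystander: blue acrylic streak plate holder with white plates, 55 x 110 x 40 mm. Origin: centre of its underside
- scratch_tool: bystander: stubby orange scratch tool, 96 mm long (x), 24 mm thick. Origin: on its underside, midway
- water_bottle: bystander: white water bottle, 68 mm across, 160 mm high. Origin: centre of its underside
Not all that is in view belongs to the job. Leave any pink, purple or turquoise look-alike of the basalt_1 alone.

How it is judged:
On the way, in this order (a step that is already met when the one before it is completed fails the run):
1. the shuttle is fully out (within 8 mm) (value of joint shuttle below 0.008 m), for 0.2 s.
2. every basalt core lies flat and centred in a bay, released (within 5 mm along and across, about 7 degrees), the shuttle still out (value of joint shuttle below 0.008 m and ((x of basalt_1 in the frame of bay_1 between -0.005 and 0.005 m and y of basalt_1 in the frame of bay_1 between -0.005 and 0.005 m and z of basalt_1 in the frame of bay_1 between -0.005 and 0.005 m and angle between the x axis of basalt_1 and the x axis of bay_1, either way round below 0.12 rad and angle between basalt_1's own z axis and vertical below 0.1 rad) or (x of basalt_1 in the frame of bay_2 between -0.005 and 0.005 m and y of basalt_1 in the frame of bay_2 between -0.005 and 0.005 m and z of basalt_1 in the frame of bay_2 between -0.005 and 0.005 m and angle between the x axis of basalt_1 and the x axis of bay_2, either way round below 0.12 rad and angle between basalt_1's own z axis and vertical below 0.1 rad) or (x of basalt_1 in the frame of bay_3 between -0.005 and 0.005 m and y of basalt_1 in the frame of bay_3 between -0.005 and 0.005 m and z of basalt_1 in the frame of bay_3 between -0.005 and 0.005 m and angle between the x axis of basalt_1 and the x axis of bay_3, either way round below 0.12 rad and angle between basalt_1's own z axis and vertical below 0.1 rad)) and ((x of basalt_2 in the frame of bay_1 between -0.005 and 0.005 m and y of basalt_2 in the frame of bay_1 between -0.005 and 0.005 m and z of basalt_2 in the frame of bay_1 between -0.005 and 0.005 m and angle between the x axis of basalt_2 and the x axis of bay_1, either way round below 0.12 rad and angle between basalt_2's own z axis and vertical below 0.1 rad) or (x of basalt_2 in the frame of bay_2 between -0.005 and 0.005 m and y of basalt_2 in the frame of bay_2 between -0.005 and 0.005 m and z of basalt_2 in the frame of bay_2 between -0.005 and 0.005 m and angle between the x axis of basalt_2 and the x axis of bay_2, either way round below 0.12 rad and angle between basalt_2's own z axis and vertical below 0.1 rad) or (x of basalt_2 in the frame of bay_3 between -0.005 and 0.005 m and y of basalt_2 in the frame of bay_3 between -0.005 and 0.005 m and z of basalt_2 in the frame of bay_3 between -0.005 and 0.005 m and angle between the x axis of basalt_2 and the x axis of bay_3, either way round below 0.12 rad and angle between basalt_2's own z axis and vertical below 0.1 rad)) and ((x of basalt_3 in the frame of bay_1 between -0.005 and 0.005 m and y of basalt_3 in the frame of bay_1 between -0.005 and 0.005 m and z of basalt_3 in the frame of bay_1 between -0.005 and 0.005 m and angle between the x axis of basalt_3 and the x axis of bay_1, either way round below 0.12 rad and angle between basalt_3's own z axis and vertical below 0.1 rad) or (x of basalt_3 in the frame of bay_2 between -0.005 and 0.005 m and y of basalt_3 in the frame of bay_2 between -0.005 and 0.005 m and z of basalt_3 in the frame of bay_2 between -0.005 and 0.005 m and angle between the x axis of basalt_3 and the x axis of bay_2, either way round below 0.12 rad and angle between basalt_3's own z axis and vertical below 0.1 rad) or (x of basalt_3 in the frame of bay_3 between -0.005 and 0.005 m and y of basalt_3 in the frame of bay_3 between -0.005 and 0.005 m and z of basalt_3 in the frame of bay_3 between -0.005 and 0.005 m and angle between the x axis of basalt_3 and the x axis of bay_3, either way round below 0.12 rad and angle between basalt_3's own z axis and vertical below 0.1 rad)) and contact force between the fingers and basalt_1 below 0.5 N and contact force between the fingers and basalt_2 below 0.5 N and contact force between the fingers and basalt_3 below 0.5 N), for 0.3 s.
3. the shuttle is fully home (within 6 mm) with every basalt core still centred (value of joint shuttle above 0.114 m and ((x of basalt_1 in the frame of bay_1 between -0.005 and 0.005 m and y of basalt_1 in the frame of bay_1 between -0.005 and 0.005 m and z of basalt_1 in the frame of bay_1 between -0.005 and 0.005 m and angle between the x axis of basalt_1 and the x axis of bay_1, either way round below 0.12 rad and angle between basalt_1's own z axis and vertical below 0.1 rad) or (x of basalt_1 in the frame of bay_2 between -0.005 and 0.005 m and y of basalt_1 in the frame of bay_2 between -0.005 and 0.005 m and z of basalt_1 in the frame of bay_2 between -0.005 and 0.005 m and angle between the x axis of basalt_1 and the x axis of bay_2, either way round below 0.12 rad and angle between basalt_1's own z axis and vertical below 0.1 rad) or (x of basalt_1 in the frame of bay_3 between -0.005 and 0.005 m and y of basalt_1 in the frame of bay_3 between -0.005 and 0.005 m and z of basalt_1 in the frame of bay_3 between -0.005 and 0.005 m and angle between the x axis of basalt_1 and the x axis of bay_3, either way round below 0.12 rad and angle between basalt_1's own z axis and vertical below 0.1 rad)) and ((x of basalt_2 in the frame of bay_1 between -0.005 and 0.005 m and y of basalt_2 in the frame of bay_1 between -0.005 and 0.005 m and z of basalt_2 in the frame of bay_1 between -0.005 and 0.005 m and angle between the x axis of basalt_2 and the x axis of bay_1, either way round below 0.12 rad and angle between basalt_2's own z axis and vertical below 0.1 rad) or (x of basalt_2 in the frame of bay_2 between -0.005 and 0.005 m and y of basalt_2 in the frame of bay_2 between -0.005 and 0.005 m and z of basalt_2 in the frame of bay_2 between -0.005 and 0.005 m and angle between the x axis of basalt_2 and the x axis of bay_2, either way round below 0.12 rad and angle between basalt_2's own z axis and vertical below 0.1 rad) or (x of basalt_2 in the frame of bay_3 between -0.005 and 0.005 m and y of basalt_2 in the frame of bay_3 between -0.005 and 0.005 m and z of basalt_2 in the frame of bay_3 between -0.005 and 0.005 m and angle between the x axis of basalt_2 and the x axis of bay_3, either way round below 0.12 rad and angle between basalt_2's own z axis and vertical below 0.1 rad)) and ((x of basalt_3 in the frame of bay_1 between -0.005 and 0.005 m and y of basalt_3 in the frame of bay_1 between -0.005 and 0.005 m and z of basalt_3 in the frame of bay_1 between -0.005 and 0.005 m and angle between the x axis of basalt_3 and the x axis of bay_1, either way round below 0.12 rad and angle between basalt_3's own z axis and vertical below 0.1 rad) or (x of basalt_3 in the frame of bay_2 between -0.005 and 0.005 m and y of basalt_3 in the frame of bay_2 between -0.005 and 0.005 m and z of basalt_3 in the frame of bay_2 between -0.005 and 0.005 m and angle between the x axis of basalt_3 and the x axis of bay_2, either way round below 0.12 rad and angle between basalt_3's own z axis and vertical below 0.1 rad) or (x of basalt_3 in the frame of bay_3 between -0.005 and 0.005 m and y of basalt_3 in the frame of bay_3 between -0.005 and 0.005 m and z of basalt_3 in the frame of bay_3 between -0.005 and 0.005 m and angle between the x axis of basalt_3 and the x axis of bay_3, either way round below 0.12 rad and angle between basalt_3's own z axis and vertical below 0.1 rad))), for 0.3 s.
4. the start button is pressed (5 of its 6 mm) with the shuttle home and every basalt core centred (all of step 3 and value of joint start above 0.005 m), for 0.1 s.
5. the shuttle is fully out again (within 8 mm) (value of joint shuttle below 0.008 m), for 0.2 s.
At the end, for the whole second after the job is handed in: The shuttle is fully out (within 8 mm), every basalt core lies at rest and flat (flat face down, within about 6 degrees) on the floor of the tray, and the sandstone core and the tape case are in the crate (value of joint shuttle below 0.008 m and x of basalt_1 in the frame of tray between -0.072 and 0.072 m and y of basalt_1 in the frame of tray between -0.147 and 0.147 m and z of basalt_1 in the frame of tray between 0.001 and 0.011 m and angle between each of basalt_1, basalt_2, basalt_3's own z axis and vertical below 0.1 rad and linear speed of each of basalt_1, basalt_2, basalt_3 below 0.02 m/s and x of basalt_2 in the frame of tray between -0.072 and 0.072 m and y of basalt_2 in the frame of tray between -0.147 and 0.147 m and z of basalt_2 in the frame of tray between 0.001 and 0.011 m and x of basalt_3 in the frame of tray between -0.072 and 0.072 m and y of basalt_3 in the frame of tray between -0.147 and 0.147 m and z of basalt_3 in the frame of tray between 0.001 and 0.011 m and x of sandstone in the frame of crate between -0.112 and 0.112 m and y of sandstone in the frame of crate between -0.145 and 0.145 m and z of each of sandstone, tape_case in the frame of crate below 0.045 m and x of tape_case in the frame of crate between -0.112 and 0.112 m and y of tape_case in the frame of crate between -0.145 and 0.145 m); the robot touches nothing.
It fails at once if the start button is pressed (more than 4 mm) while the shuttle is not home (value of joint start above 0.004 m and value of joint shuttle below 0.11 m).
It fails at once if a bystander on the bench is moved more than 30 mm (distance of any of canister, streak_holder, scratch_tool, water_bottle from where it was at the start of the episode above 0.03 m).
Of basalt_1, basalt_2, basalt_3 only 2 to 3 are there at a start; the rules pass over those that are not, and their reading is None.
At some moment in a run one of basalt_1, basalt_2, basalt_3 may be knocked a few centimetres aside while the robot is not near it.
Once in a run the grip may slacken for a moment while it holds something.
It also fails if it takes over 210 s, if anything falls off the work surface, if the arm or the gripper's body presses on something with over 40 N, if the wrist force passes 120 N, or if a joint passes its speed limit or range.

## Working session

There is one attempt and no reset: what is moved stays moved. The work goes in short steps, Python scripts to look and compute and a shell command to move; the robot and the scene stay as the last step left them, time stands still between calls to the robot, and variables do not carry over. Pictures are saved under pics/ and viewed, at most 14 in all, crops included, and the job is handed in when it is done.

```bash
mkdir -p pics; ls; cat > h.py <<'E'
import numpy as np, cv2, sys
from scipy.spatial.transform import Rotation as R
from station import status, viewer, finish_job, ctrl
def snap(n,f=None):
    d=viewer.get_image(n)
    if f: cv2.imwrite(f'pics/{f}.png',d['img'][:,:,::-1])
    return d
def ray(d,u,v):
    f=d['img'].shape[0]/2/np.tan(np.radians(d['fovy'])/2)
    x,y=(u-d['cx'])/f,(v-d['cy'])/f
    if d.get('name')=='wrist':
        r=np.hypot(x,y); k=np.sin(r)/r if r>1e-9 else 1
        c=np.array([x*k,y*k,np.cos(r)])
    else: c=np.array([x,y,1.])
    M=R.from_rotvec(np.ravel(d['rvec'])).as_matrix(); t=np.ravel(d['tvec'])
    return -M.T@t, M.T@c/np.linalg.norm(c)
def onz(d,u,v,z):
    o,r=ray(d,u,v); return o+r*(z-o[2])/r[2]
def tri(obs):
    A=np.zeros((3,3));b=np.zeros(3)
    for o,r in obs:
        P=np.eye(3)-np.outer(r,r);A+=P;b+=P@o
    return np.linalg.solve(A,b)
E
python3 - <<'E'
from h import *
for n in('scene','top','wrist'):
    d=snap(n,n+'0'); print(n,d['fovy'],d['cx'],d['cy'],ray(dict(d,name=n),280,210))
o=status.get_obs(); print(o)
E
```

```text
pics
scene 57.078102365828954 281.9976731718361 202.92268391633485 (array([1.12239278, 0.59710942, 0.81846237]), array([-0.54868588, -0.5369301 , -0.64081968]))
top 42.395458753766086 275.5513649586725 223.65886177420077 (array([ 0.34087385, -0.01354454,  1.75144797]), array([ 0.10786034, -0.01582616, -0.99404008]))
wrist 65.70646984690485 281.0824379521179 213.50301221633848 (array([0.19238649, 0.5980495 , 0.3732534 ]), array([ 0.23076476, -0.10824679, -0.96696963]))
{'t': 0.15, 'q': array([ 1.03502827e+00,  5.32187236e-02,  1.61396381e+00, -1.05014525e-05,
        1.47603111e+00, -1.19002341e-01]), 'dq': array([-0.00017448, -0.00119524, -0.00285661,  0.00133576, -0.00214623,
       -0.00079661]), 'effort': array([ 1.02152459e-03, -3.94238913e+01, -3.70723379e+01, -1.28004731e-04,
        4.62839918e-03, -1.54056335e-05]), 'tool_pos': array([0.25275555, 0.57107694, 0.23034591]), 'tool_rot': array([-6.49818930e-01, -3.07312890e+00,  2.41589055e-03]), 'contact_force': array([-0.28528932,  0.62631047,  0.79823188]), 'wrist_torque': array([-0.05305866,  0.02113892, -0.01669829]), 'grip_force': 0.0, 'opening': 0.08553049205221983}
```

View pics/top0.png

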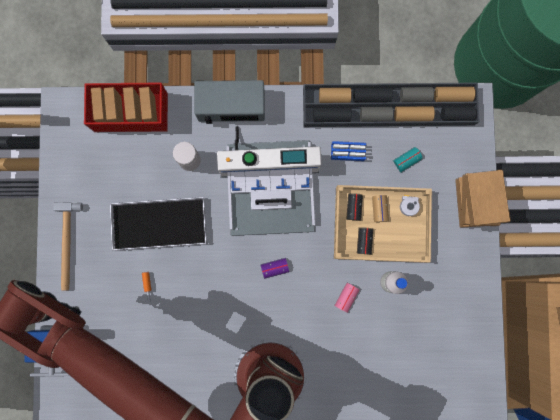

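View pics/scene0.png

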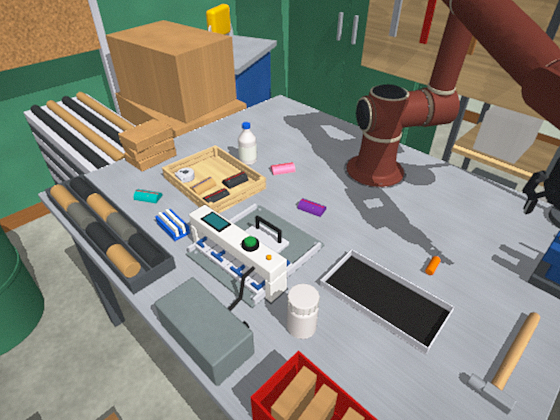

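View pics/wrist0.png

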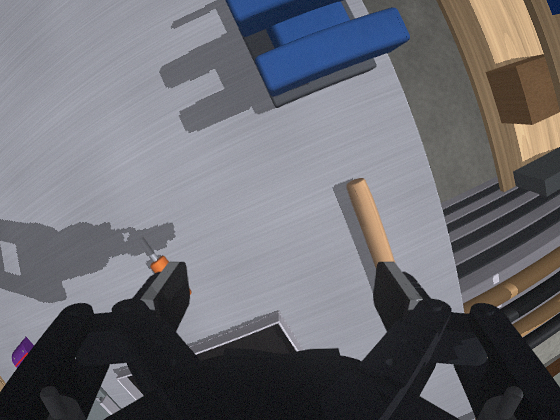

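The top view shows the crate on the right (−y). It holds two basalts near (355,207) and (366,240), the sandstone at (381,208) and the tape case at (411,205). The tray is at (158,224), the bridge at (270,158) and the handle at (271,201). I'll enlarge both views.

```bash
python3 - <<'E'
import cv2
a=cv2.imread('pics/top0.png')[130:290,210:440]; cv2.imwrite('pics/topc.png',cv2.resize(a,None,fx=3.4,fy=3.4,interpolation=cv2.INTER_CUBIC))
a=cv2.imread('pics/scene0.png')[140:320,155:335]; cv2.imwrite('pics/scenec.png',cv2.resize(a,None,fx=3.3,fy=3.3,interpolation=cv2.INTER_CUBIC))
E
```

```text
(no output)
```

View pics/topc.png

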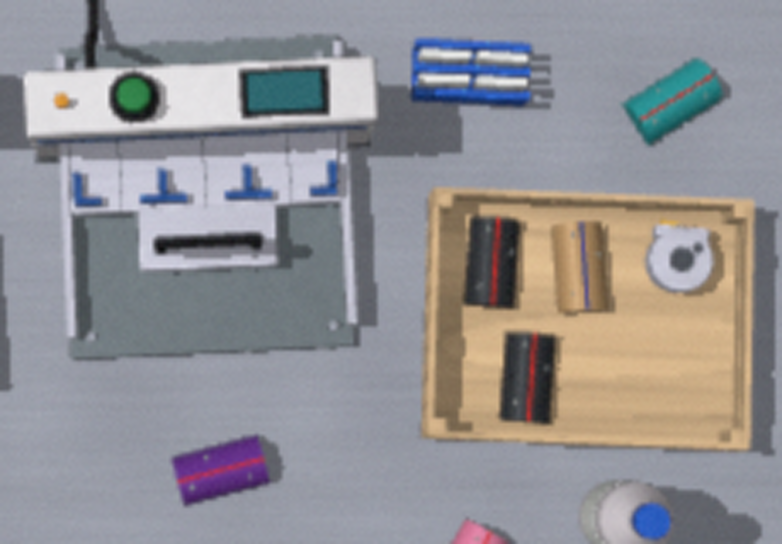

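View pics/scenec.png

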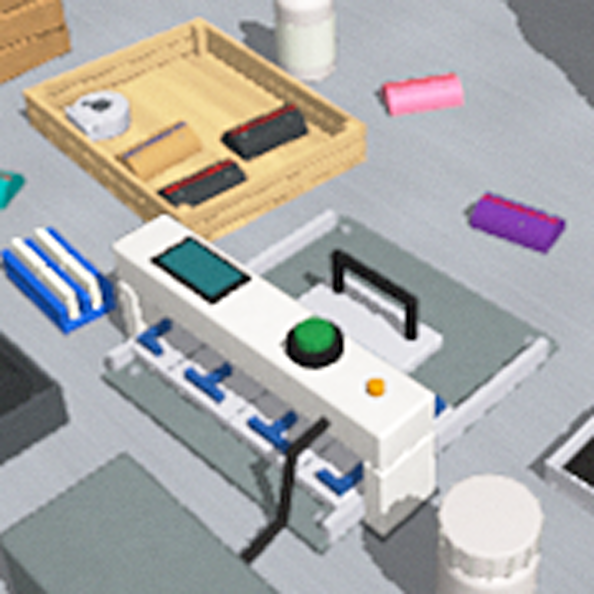

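```bash
cat > m1.py <<'E'
from h import *
T=snap('top');S=snap('scene')
t=lambda x,y:ray(T,210+(x+.5)/3.4-.5,130+(y+.5)/3.4-.5)
s=lambda x,y:ray(S,155+(x+.5)/3.3-.5,140+(y+.5)/3.3-.5)
P=dict(button=((134,95),(317,332)),hL=((160,245),(412,300)),hR=((258,239),(338,256)))
for k,(a,b) in P.items(): print(k,tri([t(*a),s(*b)]).round(4))
def z(x,y,h):
    o,r=t(x,y);return (o+r*(h-o[2])/r[2]).round(4)
for n,p in dict(A0=(499,220),A1=(494,305),B0=(536,333),B1=(531,422),S0=(582,222),S1=(588,310)).items(): print(n,z(*p,.030))
print('tape',z(682,258,.032))
for n,p in dict(c0=(432,188),c1=(753,201),c2=(749,450),c3=(423,438)).items(): print(n,z(*p,.046))
for n,p in dict(f0=(27,72),f1=(375,58),f2=(377,124),f3=(28,138)).items(): print('beam',n,z(*p,.118))
for n,p in dict(b0=(72,356),b1=(352,344)).items(): print('base',n,z(*p,.01))
for n,p in dict(L0=(139,270),L1=(276,266)).items(): print('lip',n,z(*p,.03))
def zf(u,v,h):
    return onz(T,u,v,h).round(4)
for p in ((112,201),(204,198),(206,246),(115,250)): print('tray',zf(*p,.026))
E
python3 m1.py
```

```text
button [0.6752 0.0538 0.1351]
hL [0.5493 0.033  0.0714]
hR [ 0.5536 -0.0567  0.0694]
A0 [ 0.5755 -0.2867  0.03  ]
A1 [ 0.495  -0.2801  0.03  ]
B0 [ 0.4682 -0.3189  0.03  ]
B1 [ 0.3848 -0.3121  0.03  ]
S0 [ 0.5728 -0.365   0.03  ]
S1 [ 0.4894 -0.3684  0.03  ]
tape [ 0.5373 -0.4579  0.032 ]
c0 [ 0.6042 -0.2221  0.046 ]
c1 [ 0.5887 -0.5226  0.046 ]
c2 [ 0.3563 -0.5107  0.046 ]
c3 [ 0.3708 -0.2089  0.046 ]
beam f0 [0.7022 0.1492 0.118 ]
beam f1 [ 0.7119 -0.1643  0.118 ]
beam f2 [ 0.6516 -0.165   0.118 ]
beam f3 [0.6421 0.1484 0.118 ]
base b0 [0.4527 0.1181 0.01  ]
base b1 [ 0.4612 -0.1475  0.01  ]
lip L0 [0.5317 0.0532 0.03  ]
lip L1 [ 0.5341 -0.0757  0.03  ]
tray [0.5629 0.4967 0.026 ]
tray [0.5694 0.2023 0.026 ]
tray [0.4154 0.196  0.026 ]
tray [0.4059 0.485  0.026 ]
```

```bash
cat >> h.py <<'E'
def plan(p,yaw,o=None):
    """rows (turns about tool x,y,z then shift) from the present pose to tool vertical at p, tool y at yaw (mod pi)"""
    o=o or status.get_obs(); M=R.from_rotvec(o['tool_rot']).as_matrix()
    c=np.arctan2(M[1,1],M[0,1]); d=(yaw-c+np.pi/2)%np.pi-np.pi/2
    y=c+d; G=np.array([[np.sin(y),np.cos(y),0],[-np.cos(y),np.sin(y),0],[0,0,-1.]])
    w=np.degrees(R.from_matrix(M.T@G).as_rotvec())/5
    s=G.T@(np.array(p)-o['tool_pos'])/.03
    n=int(np.ceil(abs(w).max()-.02)) or 1; k=int(np.ceil(abs(s).max()-.02)) or 1
    print('pos',o['tool_pos'].round(4),'yaw %.3f'%c,'open %.4f F'%o['opening'],o['contact_force'].round(1),'q6 %.2f t %.1f'%(o['q'][5],o['t']))
    print('TURN',n,'x',(w/n).round(3),' SHIFT',k,'x',(s/k).round(3))
E
python3 -c "
from h import *
plan([.5515,-.0117,.23],.033)"
```

```text
Traceback (most recent call last):
  File "h.py", line 29, in plan
    w=np.degrees(R.from_matrix(M.T@G).as_rotvec())/5
                 ~~~~~~~~~~~~~^^^^^^^
  File "scipy/spatial/transform/_rotation.pyx", line 1143, in scipy.spatial.transform._rotation.Rotation.from_matrix
ValueError: Non-positive determinant (left-handed or null coordinate frame) in rotation matrix 0: [[-4.34779108e-01 -9.00537124e-01 -1.22746544e-04]
 [-9.00536756e-01  4.34778797e-01  9.73616648e-04]
 [ 8.23410342e-04 -5.33845952e-04  9.99999519e-01]].
```

```bash
sed -i 's/\[\[np.sin(y),np.cos(y),0\],\[-np.cos(y),np.sin(y),0\]/[[-np.sin(y),np.cos(y),0],[np.cos(y),np.sin(y),0]/' h.py
python3 -c "
from h import *
plan([.5515,-.0117,.23],.033)"
```

```text
pos [0.2529 0.5712 0.2307] yaw 1.154 open 0.0857 F [0.1 0.1 0.7] q6 -0.12 t 0.2
TURN 13 x [-0.001  0.     0.988]  SHIFT 20 x [-0.987  0.465  0.001]
```

```bash

python3 -m jog '[[0,0,0.99,0,0,0,1],[0,0,0.99,0,0,0,1],[0,0,0.99,0,0,0,1],[0,0,0.99,0,0,0,1],[0,0,0.99,0,0,0,1]]'
python3 -m jog '[[0,0,0.99,0,0,0,1],[0,0,0.99,0,0,0,1],[0,0,0.99,0,0,0,1],[0,0,0.99,0,0,0,1],[0,0,0.99,0,0,0,1]]' >/dev/null
python3 -m jog '[[0,0,0.99,0,0,0,1],[0,0,0.99,0,0,0,1],[0,0,0.99,0,0,0,1],[0,0,0,0,0,0,1]]'
python3 -c "
from h import *
plan([.5515,-.0117,.23],.033)"
```

```text
t: 0.88
tool_pos: [0.2529, 0.5714, 0.2311]
tool_rot: [-1.298, -2.861, 0.001]
contact_force: [0.6, 0.6, -0.2]
opening: 0.0853
grip_force: 0.0
t: 2.0
tool_pos: [0.2529, 0.5714, 0.2311]
tool_rot: [2.186, 2.257, -0.001]
contact_force: [-0.4, -0.2, -0.4]
opening: 0.0854
grip_force: 0.0
pos [0.2529 0.5714 0.2311] yaw 0.032 open 0.0854 F [-0.4 -0.2 -0.4] q6 1.00 t 2.0
TURN 1 x [-0.002  0.003 -0.012]  SHIFT 20 x [-0.988  0.465  0.002]
```

```bash

for i in 1; do python3 -m jog '[[0,0,0,-0.99,0.46,0,1],[0,0,0,-0.99,0.46,0,1],[0,0,0,-0.99,0.46,0,1],[0,0,0,-0.99,0.46,0,1],[0,0,0,-0.99,0.46,0,1]]' >/dev/null
python3 -m jog '[[0,0,0,-0.99,0.46,0,1],[0,0,0,-0.99,0.46,0,1],[0,0,0,-0.99,0.46,0,1],[0,0,0,-0.99,0.46,0,1],[0,0,0,-0.99,0.46,0,1]]' >/dev/null
python3 -m jog '[[0,0,0,-0.99,0.46,0,1],[0,0,0,-0.99,0.46,0,1],[0,0,0,-0.99,0.46,0,1],[0,0,0,-0.99,0.46,0,1],[0,0,0,-0.99,0.46,0,1]]' >/dev/null
python3 -m jog '[[0,0,0,-0.99,0.46,0,1],[0,0,0,-0.99,0.46,0,1],[0,0,0,-0.99,0.46,0,1],[0,0,0,-0.99,0.46,0,1],[0,0,0,-0.99,0.46,0,1]]' >/dev/null
python3 -m jog '[[0,0,0,0,0,0,1],[0,0,0,0,0,0,1]]' >/dev/null; done
python3 -c "
from h import *
d=snap('wrist','w1'); np.save('w1',d,allow_pickle=True)
plan([.5515,-.0117,.053],.033)"
```

```text
pos [ 0.5469 -0.013   0.2312] yaw 0.032 open 0.0854 F [-0.2  0.   0.5] q6 -0.19 t 4.8
TURN 1 x [-0.004 -0.004 -0.011]  SHIFT 6 x [0.007 0.026 0.99 ]
```

View pics/w1.png

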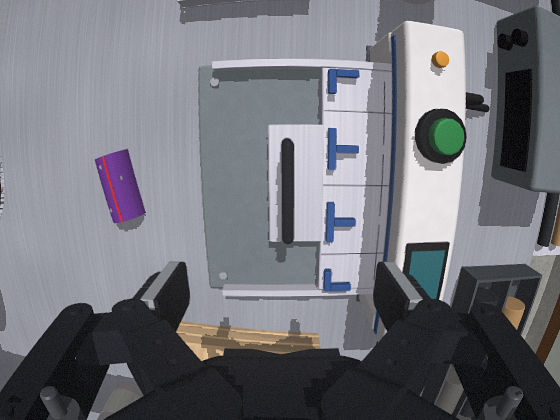

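The wrist view shows the handle bar from (287,140) to (287,242), the button at (445,136), and the front blue stops at u≈332. I'll measure these.

```bash
cat > m2.py <<'E'
from h import *
d=np.load('w1.npy',allow_pickle=True).item(); d['name']='wrist'
T=snap('top')
for n,u,v,h in(('h+',287,140,.078),('h-',287.5,242,.078),('button',446,136,.136),('lip',270,126,.03),('lip',269,240,.03),('stopcorner+',328,70,.04),('stopcorner-',323,290,.04),('T1 mid',331,149,.04),('T2mid',330,222,.04),('base+',200,67,.01),('base-',210,290,.01)):
    print(n,onz(d,u,v,h).round(4))
t=lambda x,y:ray(T,210+(x+.5)/3.4-.5,130+(y+.5)/3.4-.5)
print('tri handle',tri([t(160,245),ray(d,287,140)]),tri([t(258,239),ray(d,287.5,242)]),'button',tri([t(134,95),ray(d,446,136)]))
E
python3 m2.py
```

```text
h+ [0.5514 0.041  0.078 ]
h- [ 0.5552 -0.0566  0.078 ]
button [0.6764 0.0555 0.136 ]
lip [0.534  0.0533 0.03  ]
lip [ 0.5359 -0.0726  0.03  ]
stopcorner+ [0.5915 0.1142 0.04  ]
stopcorner- [ 0.6003 -0.1298  0.04  ]
T1 mid [0.5978 0.032  0.04  ]
T2mid [ 0.6016 -0.0464  0.04  ]
base+ [0.4524 0.1211 0.01  ]
base- [ 0.4602 -0.1518  0.01  ]
tri handle [0.55414435 0.03607652 0.02410462] [ 0.55485971 -0.05804894  0.07353786] button [0.67697167 0.05397418 0.13455337]
```

```bash

python3 -m jog '[[0,0,0,0.03,0.034,0.99,1],[0,0,0,0.03,0.034,0.99,1],[0,0,0,0.03,0.034,0.99,1],[0,0,0,0.03,0.034,0.99,1],[0,0,0,0.03,0.034,0.99,1]]' 
python3 -m jog '[[0,0,0,0.03,0.034,0.97,1],[0,0,0,0,0,0,1],[0,0,0,0,0,0,-1],[0,0,0,0,0,0,-1],[0,0,0,0,0,0,-1]]' 40
python3 -m jog '[[0,0,0,0,0,0,-1],[0,0,0,0,0,0,-1],[0,0,0,0,0,0,-1],[0,0,0,0,0,0,-1]]' 
python3 -c "
from h import *
plan([.4515,-.0117,.053],.033)"
```

```text
t: 5.48
tool_pos: [0.552, -0.0081, 0.0821]
tool_rot: [2.185, 2.257, 0.001]
contact_force: [-0.3, -0.5, -0.6]
opening: 0.0854
grip_force: 0.0
t: 6.1
tool_pos: [0.554, -0.0082, 0.0551]
tool_rot: [2.186, 2.254, 0.002]
contact_force: [-0.6, 0.7, -0.1]
opening: 0.0321
grip_force: 0.0
t: 6.6
tool_pos: [0.5535, -0.0082, 0.0544]
tool_rot: [2.186, 2.255, 0.0]
contact_force: [-2.4, -0.0, 5.3]
opening: 0.0105
grip_force: 39.2
pos [ 0.5535 -0.0082  0.0544] yaw 0.031 open 0.0105 F [-2.4 -0.   5.3] q6 -0.18 t 6.6
TURN 1 x [ 0.004  0.003 -0.023]  SHIFT 4 x [-0.001 -0.85   0.012]
```

```bash

python3 -m jog '[[0,0,0,0,-0.4,0,-1],[0,0,0,0,-0.6,0,-1],[0,0,0,0,-0.6,0,-1],[0,0,0,0,-0.6,0,-1],[0,0,0,0,-0.6,0,-1]]'
python3 -m jog '[[0,0,0,0,-0.3,0,-1],[0,0,0,0,-0.2,0,-1],[0,0,0,0,0,0,-1]]'
```

```text
t: 7.22
tool_pos: [0.4696, -0.0114, 0.0545]
tool_rot: [2.184, 2.253, 0.002]
contact_force: [3.5, -1.6, 3.9]
opening: 0.0106
grip_force: 40.6
t: 7.6
tool_pos: [0.454, -0.0119, 0.0544]
tool_rot: [2.186, 2.255, -0.002]
contact_force: [-1.4, -4.8, 8.5]
opening: 0.0102
grip_force: 41.2
```

```bash

python3 -m jog '[[0,0,0,0,-0.1,0,-1],[0,0,0,0,0,0,-1]]'
python3 -m jog '[[0,0,0,0,-0.1,0,-1],[0,0,0,0,0,0,-1]]'
python3 -m jog '[[0,0,0,0,-0.1,0,-1],[0,0,0,0,0,0,-1]]'
```

```text
t: 7.85
tool_pos: [0.4539, -0.012, 0.0545]
tool_rot: [2.183, 2.25, 0.007]
contact_force: [10.4, -3.9, -2.5]
opening: 0.0105
grip_force: 40.3
t: 8.1
tool_pos: [0.4539, -0.012, 0.0546]
tool_rot: [2.179, 2.245, 0.017]
contact_force: [24.0, -3.1, -14.7]
opening: 0.0105
grip_force: 39.6
t: 8.35
tool_pos: [0.454, -0.012, 0.0547]
tool_rot: [2.175, 2.24, 0.027]
contact_force: [38.5, -3.4, -26.8]
opening: 0.0109
grip_force: 28.7
```

```bash

python3 -m jog '[[0,0,0,0,0.26,0,-1],[0,0,0,0,0,0,0],[0,0,0,0,0,0,1],[0,0,0,0,0,0,1],[0,0,0,0,0,0,1]]'
python3 -m jog '[[0,0,0,0,0,0,1],[0,0,0,0,0,-1,1],[0,0,0,0,0,-1,1],[0,0,0,0,0,-1,1],[0,0,0,0,0,-1,1]]'
python3 -m jog '[[0,0,0,0,0,-1,1],[0,0,0,0,0,-0.6,1],[0,0,0,0,0,0,1]]'
python3 -c "
from h import *
d=snap('wrist','w2'); np.save('w2',d,allow_pickle=True)
d=snap('scene','scene2')
plan([.54,-.30,.22],1.49)"
```

```text
t: 8.98
tool_pos: [0.4524, -0.011, 0.0533]
tool_rot: [-2.186, -2.255, 0.001]
contact_force: [0.4, -0.3, -1.0]
opening: 0.0818
grip_force: 0.0
t: 9.6
tool_pos: [0.4528, -0.0112, 0.1747]
tool_rot: [-2.187, -2.255, -0.0]
contact_force: [0.4, 0.3, 0.0]
opening: 0.0853
grip_force: 0.0
t: 9.98
tool_pos: [0.4537, -0.0114, 0.223]
tool_rot: [2.185, 2.254, 0.002]
contact_force: [-1.3, 0.3, -0.3]
opening: 0.0854
grip_force: 0.0
pos [ 0.4525 -0.0111  0.2205] yaw 0.031 open 0.0852 F [-1.2 -0.1  0.8] q6 -0.22 t 10.1
TURN 17 x [-0.001 -0.001 -0.983]  SHIFT 10 x [-0.368 -0.936  0.002]
```

View pics/w2.png

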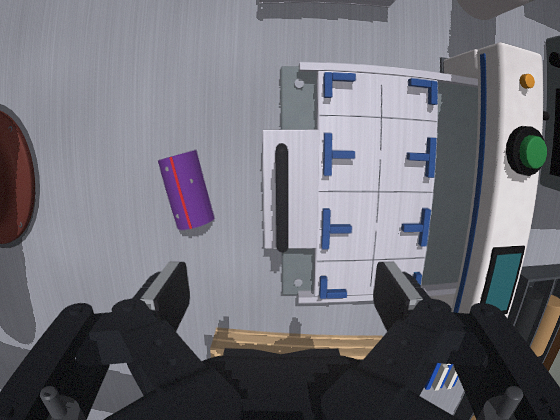

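```bash
python3 - <<'E'
from h import *
d=np.load('w2.npy',allow_pickle=True).item(); d['name']='wrist'
g=cv2.cvtColor(d['img'],cv2.COLOR_RGB2GRAY).astype(int)
for u in(345,360,395,405): print(u,[v for v in range(90,290) if g[v,u]<g[v-3:v+4,u].max()-25])
for v in(95,105,140,175,205,215,245): print(v,[u for u in range(365,400) if g[v,u]<g[v,u-3:u+4].max()-25])
for n,u,v,h in(('b1',381,117.5,.03),('b2',379,191,.03),('b3',376,260,.03),('h+',281,145,.078),('h-',281.5,251,.078),('T1f',322,155,.04),('T2f',321,229,.04),('T1b',435,158,.04),('T2b',429,228,.04),('but',533,152,.136)):
    print(n,onz(d,u,v,h).round(4))
E
sleep 0
python3 -m jog '[[0,0,-0.98,0,0,0,1],[0,0,-0.98,0,0,0,1],[0,0,-0.98,0,0,0,1],[0,0,-0.98,0,0,0,1],[0,0,-0.98,0,0,0,1]]' >/dev/null
python3 -m jog '[[0,0,-0.98,0,0,0,1],[0,0,-0.98,0,0,0,1],[0,0,-0.98,0,0,0,1],[0,0,-0.98,0,0,0,1],[0,0,-0.98,0,0,0,1]]' >/dev/null
python3 -m jog '[[0,0,-0.98,0,0,0,1],[0,0,-0.98,0,0,0,1],[0,0,-0.98,0,0,0,1],[0,0,-0.98,0,0,0,1],[0,0,-0.98,0,0,0,1]]' >/dev/null
python3 -m jog '[[0,0,-0.98,0,0,0,1],[0,0,-0.98,0,0,0,1],[0,0,0,-0.37,-0.94,0,1],[0,0,0,-0.37,-0.94,0,1],[0,0,0,-0.37,-0.94,0,1]]' >/dev/null
python3 -m jog '[[0,0,0,-0.37,-0.94,0,1],[0,0,0,-0.37,-0.94,0,1],[0,0,0,-0.37,-0.94,0,1],[0,0,0,-0.37,-0.94,0,1],[0,0,0,-0.37,-0.94,0,1]]' >/dev/null
python3 -m jog '[[0,0,0,-0.37,-0.94,0,1],[0,0,0,-0.37,-0.94,0,1],[0,0,0,0,0,0,1]]' >/dev/null
python3 -c "
from h import *
d=snap('wrist','w3'); np.save('w3',d,allow_pickle=True)
plan([.54,-.285,.22],1.49)"
```

```text
345 [115, 116, 150, 151, 152, 153, 156, 157, 158, 162, 163, 164, 191, 224, 225, 226, 231, 232, 233, 234, 235, 236, 260, 261, 289]
360 [116, 191, 192, 260]
395 [117, 118, 191, 192, 258, 259, 263, 264, 265, 266, 278, 279, 280, 281]
405 [118, 119, 157, 158, 159, 160, 164, 165, 166, 191, 192, 223, 224, 225, 226, 230, 231, 232, 233, 234, 235, 258, 259, 271, 272, 273, 274, 275, 276]
95 [380, 381]
105 [381]
140 [380, 381]
175 [379, 380]
205 [377, 378]
215 [377]
245 [374, 375]
b1 [0.5578 0.0705 0.03  ]
b2 [ 0.5615 -0.0088  0.03  ]
b3 [ 0.5676 -0.09    0.03  ]
h+ [0.4534 0.0386 0.078 ]
h- [ 0.4569 -0.0611  0.078 ]
T1f [0.4951 0.0278 0.04  ]
T2f [ 0.4986 -0.0503  0.04  ]
T1b [0.6207 0.0327 0.04  ]
T2b [ 0.6242 -0.0467  0.04  ]
but [0.6761 0.055  0.136 ]
pos [ 0.5386 -0.3017  0.2194] yaw 1.484 open 0.0853 F [0.7 0.  0. ] q6 -2.11 t 13.6
TURN 1 x [ 0.026 -0.037 -0.073]  SHIFT 1 x [-0.002  0.558 -0.021]
```

View pics/w3.png

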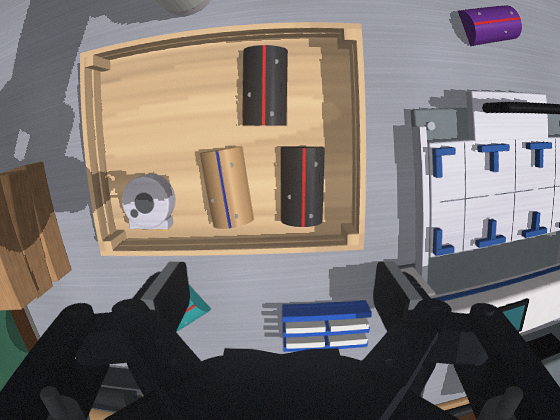

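Wrist view w3: basalt A's red line runs from (305,148) to (303,225) and B's from (265,46) to (264,124). The sandstone is about 40 px left of A. The shuttle is fully out, with all four stops of each bay visible.

```bash
cat > m3.py <<'E'
from h import *
d=np.load('w3.npy',allow_pickle=True).item(); d['name']='wrist'
im=d['img'].astype(int); red=((im[...,0]>150)&(im[...,1]<80)&(im[...,2]<80)).astype(np.uint8)
n,l,st,c=cv2.connectedComponentsWithStats(red)
T=snap('top')
t=lambda x,y:ray(T,210+(x+.5)/3.4-.5,130+(y+.5)/3.4-.5)
tp=[(496.5,262.5),(533.5,377.5)]
for i in range(1,n):
    if st[i,4]<60 or c[i][1]>260 or c[i][0]>400: continue
    ys,xs=np.where(l==i); e0=ys.min();e1=ys.max()
    a=onz(d,xs[ys==e0].mean(),e0-.5,.03);b=onz(d,xs[ys==e1].mean(),e1+.5,.03); ax=b-a
    print(c[i],'ends',a.round(4),b.round(4),'len %.4f'%np.linalg.norm(ax),'mid',((a+b)/2).round(4),'yaw %.3f'%np.arctan(ax[1]/ax[0]))
    for p in tp: print('   tri',tri([t(*p),ray(d,*c[i])]).round(4))
E
python3 m3.py
```

```text
[263.37142857  84.28571429] ends [ 0.3854 -0.3064  0.03  ] [ 0.4687 -0.3148  0.03  ] len 0.0837 mid [ 0.427  -0.3106  0.03  ] yaw -0.101
   tri [ 0.4856 -0.2666  0.3421]
   tri [ 0.4273 -0.3122  0.0384]
[303.3373494  186.38554217] ends [ 0.4958 -0.2755  0.03  ] [ 0.5796 -0.2828  0.03  ] len 0.0841 mid [ 0.5377 -0.2791  0.03  ] yaw -0.087
   tri [ 0.5329 -0.2804  0.0484]
   tri [ 0.442  -0.2783  0.356 ]
```

```bash
python3 -c "
from h import *
plan([.537,-.281,.004],1.481)"
```

```text
pos [ 0.5387 -0.3011  0.2198] yaw 1.484 open 0.0854 F [ 0.1  0.8 -0.7] q6 -2.11 t 13.7
TURN 1 x [ 0.023 -0.031  0.039]  SHIFT 8 x [0.014 0.083 0.899]
```

```bash

python3 -m jog '[[0.02,-0.03,0.04,0.11,0.66,0,0.53],[0,0,0,0,0,1,0.53],[0,0,0,0,0,1,0.53],[0,0,0,0,0,1,0.53],[0,0,0,0,0,1,0.53]]'
python3 -m jog '[[0,0,0,0,0,0.8,0.53],[0,0,0,0,0,0.8,0.53],[0,0,0,0,0,0.8,0.53],[0,0,0,0,0,0.5,0.53],[0,0,0,0,0,0,0.53]]'
python3 -c "
from h import *
snap('wrist','w4')
plan([.537,-.281,.003],1.481)"
```

```text
t: 14.3
tool_pos: [0.5379, -0.2796, 0.101]
tool_rot: [0.138, 3.136, -0.002]
contact_force: [-0.2, 0.4, -0.3]
opening: 0.0652
grip_force: 0.0
t: 14.92
tool_pos: [0.5374, -0.2805, 0.0136]
tool_rot: [0.139, 3.138, -0.001]
contact_force: [1.0, 0.2, 0.7]
opening: 0.0652
grip_force: 0.0
pos [ 0.5382 -0.2813  0.0148] yaw 1.482 open 0.0653 F [-0.6  0.1  1.4] q6 -2.09 t 15.0
TURN 1 x [-0.016  0.027  0.011]  SHIFT 1 x [0.042 0.005 0.393]
```

View pics/w4.png

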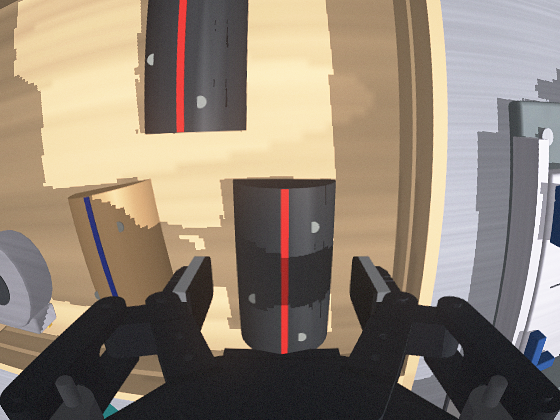

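The fingers straddle core A evenly, with the red line at u=285 between pads at 208 and 357. I'll lower and grip.

```bash

python3 -m jog '[[0,0,0,0,0,0.3,0.53],[0,0,0,0,0,0.1,0.53],[0,0,0,0,0,0,0.53]]' 60
python3 -m jog '[[0,0,0,0,0,0,-1],[0,0,0,0,0,0,-1],[0,0,0,0,0,0,-1],[0,0,0,0,0,0,-1],[0,0,0,0,0,0,-1]]'
python3 -m jog '[[0,0,0,0,0,-0.3,-1],[0,0,0,0,0,-0.5,-1],[0,0,0,0,0,-1,-1],[0,0,0,0,0,-1,-1],[0,0,0,0,0,-1,-1]]'
python3 -c "
from h import *
plan([.563,-.089,.12],1.571+.036)"
```

```text
t: 15.35
tool_pos: [0.5382, -0.2821, 0.0026]
tool_rot: [0.141, 3.136, -0.003]
contact_force: [-0.6, 0.1, -0.9]
opening: 0.0656
grip_force: 0.0
t: 15.98
tool_pos: [0.539, -0.2825, 0.0038]
tool_rot: [0.141, 3.134, -0.004]
contact_force: [-0.4, 0.7, 6.1]
opening: 0.0462
grip_force: 66.7
t: 16.6
tool_pos: [0.5378, -0.2818, 0.1181]
tool_rot: [0.141, 3.136, -0.003]
contact_force: [0.2, 0.1, -2.7]
opening: 0.0464
grip_force: 62.5
pos [ 0.5378 -0.2818  0.1181] yaw 1.481 open 0.0464 F [ 0.2  0.1 -2.7] q6 -2.09 t 16.6
TURN 2 x [-0.012  0.014 -0.721]  SHIFT 7 x [-0.153  0.913 -0.009]
```

```bash

python3 -m jog '[[0,0,-0.72,0,0,0,-1],[0,0,-0.72,0,0,0,-1],[0,0,0,-0.16,0.91,0,-1],[0,0,0,-0.16,0.91,0,-1],[0,0,0,-0.16,0.91,0,-1]]' >/dev/null
python3 -m jog '[[0,0,0,-0.16,0.91,0,-1],[0,0,0,-0.16,0.91,0,-1],[0,0,0,-0.16,0.91,0,-1],[0,0,0,-0.16,0.91,0,-1],[0,0,0,0,0,0,-1]]'
python3 -c "
from h import *
plan([.5645,-.089,.05],1.571+.036)"
```

```text
t: 17.85
tool_pos: [0.5646, -0.0882, 0.1167]
tool_rot: [-0.061, 3.139, -0.003]
contact_force: [0.3, -0.2, -2.6]
opening: 0.0463
grip_force: 62.6
pos [ 0.5646 -0.0882  0.1167] yaw 1.610 open 0.0463 F [ 0.3 -0.2 -2.6] q6 -1.89 t 17.9
TURN 1 x [-0.023  0.026  0.029]  SHIFT 3 x [ 0.001 -0.009  0.741]
```

```bash

python3 -m jog '[[0,0,0,0,-0.02,0.8,-1],[0,0,0,0,0,0.8,-1],[0,0,0,0,0,0.75,-1],[0,0,0,0,0,0,-1],[0,0,0,0,0,0,-1]]'
python3 -c "
from h import *
d=snap('wrist','w5'); np.save('w5',d,allow_pickle=True)
plan([.5645,-.089,.029],1.571+.036)"
```

```text
t: 18.48
tool_pos: [0.5655, -0.0912, 0.047]
tool_rot: [-0.056, 3.137, -0.004]
contact_force: [0.4, 0.3, -2.0]
opening: 0.0464
grip_force: 62.6
pos [ 0.5659 -0.0911  0.0475] yaw 1.607 open 0.0465 F [ 0.   0.3 -1.8] q6 -1.89 t 18.5
TURN 1 x [-0.034  0.053 -0.005]  SHIFT 1 x [0.044 0.073 0.615]
```

View pics/w5.png

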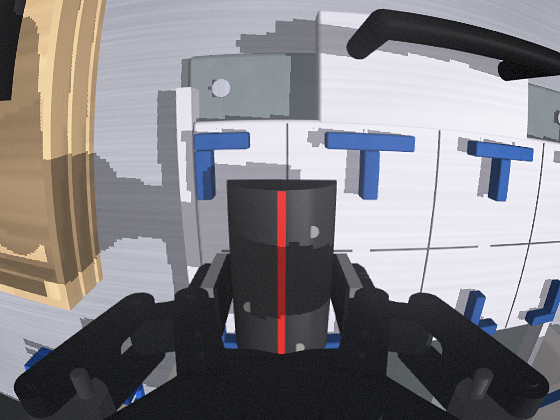

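```bash
cat > m5.py <<'E'
from h import *
d=np.load('w5.npy',allow_pickle=True).item(); d['name']='wrist'
p=lambda u,v,h:onz(d,u,v,h)[:2].round(4)
print('core bottom front corners',p(228,181,.0497),p(336,181,.0497),'crown ends',p(281.5,190,.0737),p(281.5,353,.0737))
print('cross line long',p(288,124,.03),p(288.5,177,.03),'trans',p(345,250,.03),p(400,249,.03),p(470,247,.03))
print('stem inner L',p(214,165,.04),p(215,198,.04),'R',p(359,165,.04),p(361,198,.04),'bar inner',p(240,150,.04),p(335,151,.04))
E
python3 m5.py
```

```text
core bottom front corners [ 0.5239 -0.1165] [ 0.5222 -0.0689] crown ends [ 0.5223 -0.0929] [ 0.5968 -0.0903]
cross line long [ 0.4982 -0.0906] [ 0.5244 -0.0894] trans [ 0.5625 -0.0575] [ 0.5615 -0.0259] [0.5602 0.021 ]
stem inner L [ 0.5181 -0.1248] [ 0.534  -0.1244] R [ 0.5156 -0.0567] [ 0.5315 -0.0543] bar inner [ 0.5108 -0.1125] [ 0.5097 -0.0686]
```

```bash

python3 -m jog '[[0,0.05,0,0.045,0.09,0.3,-1],[0,0,0,0,0,0.25,-1],[0,0,0,0,0,0,-1],[0,0,0,0,0,0,-1]]'
python3 -m jog '[[0,0,0,0,0,0.06,-1],[0,0,0,0,0,0,-1]]'
python3 -c "
from h import *
plan([.5645,-.0885,.028],1.571+.036)"
```

```text
t: 19.02
tool_pos: [0.5634, -0.0878, 0.0293]
tool_rot: [0.057, -3.139, 0.003]
contact_force: [-0.2, 0.0, -2.7]
opening: 0.0466
grip_force: 62.7
t: 19.27
tool_pos: [0.5638, -0.0879, 0.0279]
tool_rot: [0.057, -3.14, 0.004]
contact_force: [0.3, 0.1, -1.7]
opening: 0.0464
grip_force: 62.9
pos [ 0.5638 -0.0879  0.0279] yaw 1.607 open 0.0464 F [ 0.3  0.1 -1.7] q6 -1.89 t 19.3
TURN 1 x [-0.025 -0.015 -0.002]  SHIFT 1 x [-0.024 -0.02  -0.004]
```

```bash

python3 -m jog '[[0,0,0,-0.02,-0.02,0.05,-1],[0,0,0,0,0,0,-1]]'
python3 -m jog '[[0,0,0,0,0,0,0.2],[0,0,0,0,0,0,0.53],[0,0,0,0,0,0,0.53],[0,0,0,0,0,-0.5,0.53],[0,0,0,0,0,-1,0.53]]'
python3 -m jog '[[0,0,0,0,0,-1,0.53],[0,0,0,0,0,-1,0.53],[0,0,0,0,0,-1,0.53],[0,0,0,0,0,-1,0.53],[0,0,0,0,0,0,0.53]]'
python3 -c "
from h import *
d=snap('wrist','w6'); np.save('w6',d,allow_pickle=True)
plan([.427,-.313,.19],1.571-.095)"
```

```text
t: 19.52
tool_pos: [0.5652, -0.088, 0.0278]
tool_rot: [0.057, -3.141, 0.001]
contact_force: [-1.3, 2.7, 5.1]
opening: 0.0464
grip_force: 66.2
t: 20.15
tool_pos: [0.5631, -0.0881, 0.0709]
tool_rot: [0.057, -3.136, 0.002]
contact_force: [0.1, 0.4, 1.0]
opening: 0.0651
grip_force: 0.0
t: 20.78
tool_pos: [0.5664, -0.0887, 0.1956]
tool_rot: [-0.057, 3.136, -0.007]
contact_force: [0.9, -0.4, -0.7]
opening: 0.0657
grip_force: 0.0
pos [ 0.5652 -0.0883  0.1931] yaw 1.607 open 0.0654 F [-0.5  0.2 -1.1] q6 -1.89 t 20.8
TURN 2 x [-0.018  0.01   0.75 ]  SHIFT 8 x [ 0.485 -0.986  0.013]
```

View pics/w6.png

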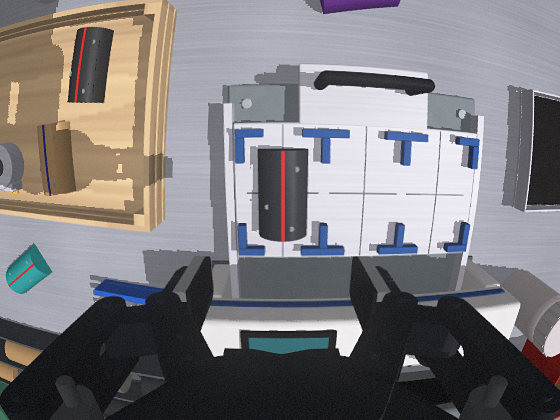

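```bash
cat > m6.py <<'E'
from h import *
f=sys.argv[1]
d=np.load(f+'.npy',allow_pickle=True).item(); d['name']='wrist'
im=d['img'].astype(int); red=((im[...,0]>150)&(im[...,1]<80)&(im[...,2]<80)).astype(np.uint8)
n,l,st,c=cv2.connectedComponentsWithStats(red)
for i in range(1,n):
    if st[i,4]<60: continue
    ys,xs=np.where(l==i); e0=ys.min();e1=ys.max()
    for h in (.03,.036,.054):
        a=onz(d,xs[ys==e0].mean(),e0-.5,h);b=onz(d,xs[ys==e1].mean(),e1+.5,h); ax=b-a
        print(c[i].round(),h,'len %.4f'%np.linalg.norm(ax),'mid',((a+b)/2)[:2].round(4),'yaw %.3f'%np.arctan(ax[1]/ax[0]))
E
python3 m6.py w6; python3 - <<'E'
from h import *
d=np.load('w6.npy',allow_pickle=True).item(); d['name']='wrist'
p=lambda u,v,h:onz(d,u,v,h)[:2].round(4)
# inner corners of the four stops of bay 3, tops: stems inner edges, bars inner edges
L=[p(243,150,.04),p(246,235,.04)];Rr=[p(321,150,.04),p(321,235,.04)];F=[p(250,137,.04),p(312,137,.04)];B=[p(258,249,.04),p(308,249,.04)]
print(L,Rr,F,B); print('y mid',np.mean([L,Rr],axis=(0,1))[1],'x mid',np.mean([F,B],axis=(0,1))[0])
print('cross',p(330,194,.03),p(400,194,.03),'long',p(283,130,.03), 'bay1',p(442,192,.03))
E
```

```text
[79. 64.] 0.03 len 0.0842 mid [ 0.427  -0.3107] yaw -0.115
[79. 64.] 0.036 len 0.0825 mid [ 0.4284 -0.3064] yaw -0.115
[79. 64.] 0.054 len 0.0776 mid [ 0.4327 -0.2936] yaw -0.115
[282. 196.] 0.03 len 0.0902 mid [ 0.5693 -0.0885] yaw 0.036
[282. 196.] 0.036 len 0.0884 mid [ 0.5679 -0.0885] yaw 0.036
[282. 196.] 0.054 len 0.0832 mid [ 0.5638 -0.0886] yaw 0.036
[array([ 0.524 , -0.1264]), array([ 0.6063, -0.1228])] [array([ 0.5214, -0.0548]), array([ 0.6036, -0.0496])] [array([ 0.5118, -0.1202]), array([ 0.5098, -0.0637])] [array([ 0.6205, -0.1109]), array([ 0.6187, -0.0614])]
y mid -0.0884 x mid 0.5652
cross [ 0.5646 -0.0422] [0.5612 0.0304] long [ 0.5047 -0.0903] bay1 [0.5564 0.079 ]
```

Core A sits at (0.564,−0.089), and bay 3's centre measures (0.565,−0.088), so it is within tolerance. Next is B.

```bash

python3 -m jog '[[0,0,0.8,0,0,0,0.53],[0,0,0.8,0,0,0,0.53],[0,0,0,0.48,-0.98,0,0.53],[0,0,0,0.48,-0.98,0,0.53],[0,0,0,0.48,-0.98,0,0.53]]' >/dev/null
python3 -m jog '[[0,0,0,0.48,-0.98,0,0.53],[0,0,0,0.48,-0.98,0,0.53],[0,0,0,0.48,-0.98,0,0.53],[0,0,0,0.48,-0.98,0,0.53],[0,0,0,0.48,-0.98,0,0.53]]' >/dev/null
python3 -m jog '[[0,0,0,0,0,0,0.53],[0,0,0,0,0,0,0.53]]' >/dev/null
python3 -c "
from h import *
d=snap('wrist'); np.save('w7',d,allow_pickle=True)
plan([.427,-.312,.015],1.571-.105)"; python3 m6.py w7
```

```text
pos [ 0.4255 -0.3092  0.1909] yaw 1.468 open 0.0649 F [0.2 0.8 0.1] q6 -2.24 t 22.4
TURN 1 x [-0.012 -0.031  0.021]  SHIFT 6 x [-0.01  -0.014  0.977]
[319.  22.] 0.03 len 0.0530 mid [ 0.2612 -0.2571] yaw -0.492
[319.  22.] 0.036 len 0.0519 mid [ 0.2631 -0.258 ] yaw -0.492
[319.  22.] 0.054 len 0.0488 mid [ 0.269  -0.2607] yaw -0.492
[524. 105.] 0.03 len 0.0781 mid [ 0.3442 -0.0237] yaw -1.289
[524. 105.] 0.036 len 0.0766 mid [ 0.3445 -0.0292] yaw -1.289
[524. 105.] 0.054 len 0.0719 mid [ 0.3455 -0.0457] yaw -1.289
[280. 200.] 0.03 len 0.0839 mid [ 0.4278 -0.311 ] yaw -0.100
[280. 200.] 0.036 len 0.0822 mid [ 0.4265 -0.3108] yaw -0.100
[280. 200.] 0.054 len 0.0773 mid [ 0.4225 -0.3103] yaw -0.100
[485. 292.] 0.03 len 0.0689 mid [ 0.5705 -0.0696] yaw 0.053
[485. 292.] 0.036 len 0.0675 mid [ 0.5663 -0.0742] yaw 0.053
[485. 292.] 0.054 len 0.0634 mid [ 0.5538 -0.088 ] yaw 0.053
```

```bash

python3 -m jog '[[0,0,0,-0.09,-0.05,1,0.53],[0,0,0,0,0,1,0.53],[0,0,0,0,0,1,0.53],[0,0,0,0,0,1,0.53],[0,0,0,0,0,1,0.53]]' 60
python3 -m jog '[[0,0,0,0,0,0.6,0.53],[0,0,0,0,0,0.4,0.53],[0,0,0,0,0,0.2,0.53],[0,0,0,0,0,0,0.53]]'
python3 -c "
from h import *
plan([.428,-.311,.003],1.571-.1)"
```

```text
t: 23.0
tool_pos: [0.4283, -0.3111, 0.0407]
tool_rot: [-0.16, -3.136, 0.003]
contact_force: [-0.2, -1.1, 0.9]
opening: 0.0653
grip_force: 0.0
t: 23.5
tool_pos: [0.428, -0.3125, 0.0061]
tool_rot: [-0.162, -3.136, 0.004]
contact_force: [-0.0, 0.2, -0.2]
opening: 0.0651
grip_force: 0.0
pos [ 0.428  -0.3125  0.0061] yaw 1.467 open 0.0651 F [-0.   0.2 -0.2] q6 -2.24 t 23.5
TURN 1 x [-0.03  -0.015 -0.042]  SHIFT 1 x [0.003 0.049 0.104]
```

```bash

python3 -m jog '[[0,0,-0.04,0,0.05,0.1,0.53],[0,0,0,0,0,0,-1],[0,0,0,0,0,0,-1],[0,0,0,0,0,0,-1],[0,0,0,0,0,0,-1]]'
python3 -m jog '[[0,0,0,0,0,0,-1],[0,0,0,0,0,-0.5,-1],[0,0,0,0,0,-1,-1],[0,0,0,0,0,-1,-1],[0,0,0,0,0,-1,-1]]'
python3 -m jog '[[0,0,0,0,0,-0.5,-1],[0,0,0,0,0,0,-1]]'
python3 -c "
from h import *
plan([.559,.0714,.12],1.571+.036)"
```

```text
t: 24.12
tool_pos: [0.4284, -0.3113, 0.0038]
tool_rot: [-0.157, -3.137, 0.005]
contact_force: [-1.1, 1.4, 5.7]
opening: 0.0464
grip_force: 67.1
t: 24.75
tool_pos: [0.4275, -0.3101, 0.1085]
tool_rot: [-0.157, -3.135, 0.003]
contact_force: [-0.4, -0.2, -1.9]
opening: 0.0466
grip_force: 62.8
t: 25.0
tool_pos: [0.4284, -0.3109, 0.1238]
tool_rot: [-0.157, -3.137, 0.006]
contact_force: [-0.6, -0.3, -2.6]
opening: 0.046
grip_force: 62.9
pos [ 0.4284 -0.3109  0.1238] yaw 1.471 open 0.0460 F [-0.6 -0.3 -2.6] q6 -2.24 t 25.0
TURN 2 x [-0.021 -0.002 -0.781]  SHIFT 13 x [-0.37   0.968  0.01 ]
```

```bash

python3 -m jog '[[0,0,-0.78,0,0,0,-1],[0,0,-0.78,0,0,0,-1],[0,0,0,-0.37,0.97,0,-1],[0,0,0,-0.37,0.97,0,-1],[0,0,0,-0.37,0.97,0,-1]]' >/dev/null
python3 -m jog '[[0,0,0,-0.37,0.97,0,-1],[0,0,0,-0.37,0.97,0,-1],[0,0,0,-0.37,0.97,0,-1],[0,0,0,-0.37,0.97,0,-1],[0,0,0,-0.37,0.97,0,-1]]' >/dev/null
python3 -m jog '[[0,0,0,-0.37,0.97,0,-1],[0,0,0,-0.37,0.97,0,-1],[0,0,0,-0.37,0.97,0,-1],[0,0,0,-0.37,0.97,0,-1],[0,0,0,-0.37,0.97,0,-1]]' >/dev/null
python3 -m jog '[[0,0,0,0,0,0,-1],[0,0,0,0,0,0,-1]]'
python3 -c "
from h import *
plan([.559,.0714,.05],1.571+.036)"
```

```text
t: 27.12
tool_pos: [0.5575, 0.0724, 0.1201]
tool_rot: [0.057, -3.136, 0.004]
contact_force: [-0.1, 0.2, -2.3]
opening: 0.0467
grip_force: 62.9
pos [0.5575 0.0724 0.1201] yaw 1.607 open 0.0467 F [-0.1  0.2 -2.3] q6 -1.61 t 27.1
TURN 1 x [-0.028 -0.056  0.001]  SHIFT 3 x [-0.016 -0.012  0.779]
```

```bash

python3 -m jog '[[0,0,0,-0.03,0,0.8,-1],[0,0,0,-0.02,-0.03,0.8,-1],[0,0,0,0,0,0.75,-1],[0,0,0,0,0,0,-1],[0,0,0,0,0,0,-1]]'
python3 -c "
from h import *
d=snap('wrist','w8'); np.save('w8',d,allow_pickle=True)
plan([.559,.0714,.028],1.571+.036)"
```

```text
t: 27.75
tool_pos: [0.5603, 0.0712, 0.0519]
tool_rot: [0.055, -3.14, 0.003]
contact_force: [0.3, -1.1, -1.8]
opening: 0.0463
grip_force: 62.8
pos [0.5608 0.0713 0.0525] yaw 1.606 open 0.0465 F [-0.1 -0.1 -1.8] q6 -1.61 t 27.8
TURN 1 x [-0.025 -0.001 -0.008]  SHIFT 1 x [0.06  0.006 0.816]
```

View pics/w8.png

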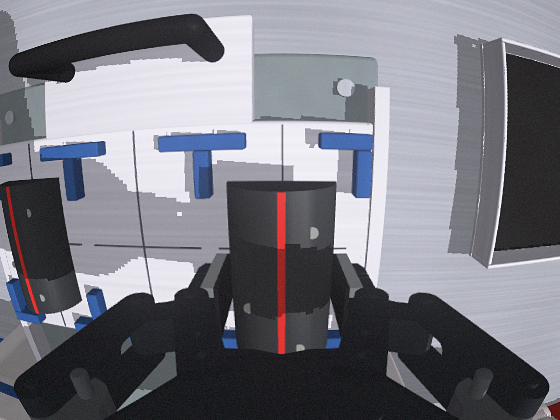

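```bash
python3 - <<'E'
from h import *
d=np.load('w8.npy',allow_pickle=True).item(); d['name']='wrist'
p=lambda u,v,h:onz(d,u,v,h)[:2].round(4)
a,b=p(228,182,.0547),p(336,182,.0547); print('core',a,b,(a+b)/2+[.042,.0015])
L=[p(212,165,.04),p(213,197,.04)];r=[p(354,165,.04),p(356,197,.04)]
print(L,r,'ymid',np.mean([L,r],axis=(0,1)),'bars',p(235,150,.04),p(325,150,.04),'long',p(282.5,127,.03),p(283,178,.03),'trans',p(150,246.5,.03),p(200,248,.03),p(340,248.5,.03))
E
```

```text
core [0.5192 0.0458] [0.5175 0.0934] [0.56035 0.0711 ]
[array([0.5135, 0.0355]), array([0.5295, 0.0358])] [array([0.5111, 0.1044]), array([0.527 , 0.1067])] ymid [0.520275 0.0706  ] bars [0.5061 0.0467] [0.5046 0.0897] long [0.4945 0.0691] [0.5206 0.0702] trans [ 0.5619 -0.0049] [0.561  0.0255] [0.5584 0.103 ]
```

```bash

python3 -m jog '[[0,0,0,0.03,0.03,0.4,-1],[0,0,0,0,0,0.35,-1],[0,0,0,0,0,0,-1],[0,0,0,0,0,0.06,-1],[0,0,0,0,0,0,-1]]'
python3 -m jog '[[0,0,0,0,0,0.04,-1],[0,0,0,0,0,0,-1]]'
python3 -c "
from h import *
plan([.5599,.0722,.0277],1.571+.036)"
```

```text
t: 28.42
tool_pos: [0.5596, 0.0726, 0.0278]
tool_rot: [0.057, -3.14, 0.003]
contact_force: [-2.2, -0.0, 3.4]
opening: 0.0463
grip_force: 66.5
t: 28.68
tool_pos: [0.5605, 0.0727, 0.0277]
tool_rot: [-0.057, 3.14, -0.003]
contact_force: [-2.5, 0.3, 8.4]
opening: 0.0462
grip_force: 68.6
pos [0.5605 0.0727 0.0277] yaw 1.607 open 0.0462 F [-2.5  0.3  8.4] q6 -1.61 t 28.7
TURN 1 x [-0.022  0.01  -0.   ]  SHIFT 1 x [ 0.022 -0.015  0.001]
```

```bash

python3 -m jog '[[0,0,0,0,0,0,0.2],[0,0,0,0,0,0,0.53],[0,0,0,0,0,0,0.53],[0,0,0,0,0,-0.5,0.53],[0,0,0,0,0,-1,0.53]]'
python3 -m jog '[[0,0,0,0,-1,-1,0.53],[0,0,0,0,-1,-1,0.53],[0,0,0,0,-0.8,-1,0.53],[0,0,0,0,0,-1,0.53],[0,0,0,0,0,0,0.53]]'
python3 -m jog '[[0,0,0,0,0,0,0.53]]' >/dev/null
python3 -c "
from h import *
d=snap('wrist','w9'); np.save('w9',d,allow_pickle=True)
plan([.454,-.012,.19],.036)"; python3 m6.py w9
```

```text
t: 29.3
tool_pos: [0.5578, 0.0726, 0.0702]
tool_rot: [0.057, -3.136, 0.003]
contact_force: [0.7, -0.0, -0.1]
opening: 0.0651
grip_force: 0.0
t: 29.92
tool_pos: [0.5643, -0.0117, 0.1952]
tool_rot: [-0.056, 3.136, -0.005]
contact_force: [0.1, -0.2, -0.3]
opening: 0.0653
grip_force: 0.0
pos [ 0.5615 -0.0107  0.1895] yaw 1.607 open 0.0651 F [ 0.1  0.8 -0.2] q6 -1.76 t 30.1
TURN 18 x [ 0.001 -0.003 -1.   ]  SHIFT 4 x [-0.021  0.896 -0.004]
[194. 173.] 0.03 len 0.0363 mid [ 0.5444 -0.0965] yaw 0.012
[194. 173.] 0.036 len 0.0355 mid [ 0.5434 -0.0948] yaw 0.012
[194. 173.] 0.054 len 0.0334 mid [ 0.5406 -0.0899] yaw 0.012
[373. 203.] 0.03 len 0.0907 mid [0.5651 0.0796] yaw 0.036
[373. 203.] 0.036 len 0.0889 mid [0.5638 0.0777] yaw 0.036
[373. 203.] 0.054 len 0.0835 mid [0.5597 0.0722] yaw 0.036
[197. 221.] 0.03 len 0.0532 mid [ 0.5901 -0.0947] yaw 0.040
[197. 221.] 0.036 len 0.0521 mid [ 0.5882 -0.0931] yaw 0.040
[197. 221.] 0.054 len 0.0490 mid [ 0.5826 -0.0883] yaw 0.040
```

View pics/w9.png

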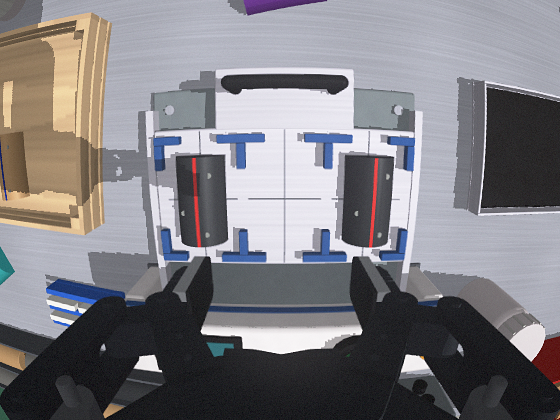

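```bash

python3 -m jog '[[0,0,1,0,0,0,1],[0,0,1,0,0,0,1],[0,0,1,0,0,0,1],[0,0,1,0,0,0,1],[0,0,1,0,0,0,1]]' >/dev/null
python3 -m jog '[[0,0,1,0,0,0,1],[0,0,1,0,0,0,1],[0,0,1,0,0,0,1],[0,0,1,0,0,0,1],[0,0,1,0,0,0,1]]' >/dev/null
python3 -m jog '[[0,0,1,0,0,0,1],[0,0,1,0,0,0,1],[0,0,1,0,0,0,1],[0,0,1,0,0,0,1],[0,0,1,0,0,0,1]]' >/dev/null
python3 -m jog '[[0,0,1,0,0,0,1],[0,0,1,0,0,0,1],[0,0,1,0,0,0,1],[0,0,0,0,-0.9,0,1],[0,0,0,0,-0.9,0,1]]' >/dev/null
python3 -m jog '[[0,0,0,0,-0.9,0,1],[0,0,0,0,-0.9,0,1],[0,0,0,0,0,0,1],[0,0,0,0,0,0,1]]' >/dev/null
python3 -c "
from h import *
plan([.454,-.012,.054],.036)"
```

```text
pos [ 0.4547 -0.0148  0.1905] yaw 0.036 open 0.0854 F [ 0.3 -0.3 -0.4] q6 -0.23 t 33.1
TURN 1 x [-0.03   0.021  0.004]  SHIFT 5 x [ 0.019 -0.004  0.91 ]
```

```bash

python3 -m jog '[[0,0,0,0.05,0,0.9,0],[0,0,0,0.05,0,0.9,0],[0,0,0,0,0,0.9,0],[0,0,0,0,0,0.9,0],[0,0,0,0,0,0.9,0]]' 40
python3 -m jog '[[0,0,0,0,0,0.05,0],[0,0,0,0,0,0,-1],[0,0,0,0,0,0,-1],[0,0,0,0,0,0,-1],[0,0,0,0,0,0,-1]]' 
python3 -m jog '[[0,0,0,0,0,0,-1],[0,0,0,0,0.1,0,-1],[0,0,0,0,0.2,0,-1],[0,0,0,0,0.3,0,-1],[0,0,0,0,0.4,0,-1]]'
python3 -m jog '[[0,0,0,0,0.4,0,-1],[0,0,0,0,0.4,0,-1],[0,0,0,0,0.4,0,-1],[0,0,0,0,0.4,0,-1],[0,0,0,0,0.4,0,-1]]'
```

```text
t: 33.72
tool_pos: [0.4548, -0.0122, 0.0549]
tool_rot: [-2.18, -2.261, 0.005]
contact_force: [-0.0, -0.2, 0.4]
opening: 0.0425
grip_force: 0.0
t: 34.35
tool_pos: [0.4557, -0.0125, 0.0563]
tool_rot: [2.179, 2.259, -0.001]
contact_force: [2.8, 0.7, 4.1]
opening: 0.0104
grip_force: 39.4
t: 34.98
tool_pos: [0.4844, -0.0114, 0.0562]
tool_rot: [2.181, 2.261, -0.006]
contact_force: [-3.7, 0.4, 10.9]
opening: 0.0104
grip_force: 40.1
t: 35.6
tool_pos: [0.5446, -0.0091, 0.0562]
tool_rot: [2.181, 2.261, -0.005]
contact_force: [-3.8, 0.8, 11.0]
opening: 0.0104
grip_force: 40.0
```

```bash

python3 -m jog '[[0,0,0,0,0.3,0,-1],[0,0,0,0,0.2,0,-1],[0,0,0,0,0.15,0,-1],[0,0,0,0,0.1,0,-1],[0,0,0,0,0.08,0,-1]]'
python3 -m jog '[[0,0,0,0,0.08,0,-1],[0,0,0,0,0.06,0,-1],[0,0,0,0,0,0,-1]]'
python3 -m jog '[[0,0,0,0,0.06,0,-1],[0,0,0,0,0.06,0,-1],[0,0,0,0,0,0,-1]]'
```

```text
t: 36.22
tool_pos: [0.5694, -0.0082, 0.0562]
tool_rot: [2.181, 2.261, -0.005]
contact_force: [-2.8, 0.5, 10.0]
opening: 0.0104
grip_force: 40.0
t: 36.6
tool_pos: [0.5738, -0.008, 0.0562]
tool_rot: [2.18, 2.261, -0.004]
contact_force: [-1.8, 1.3, 7.7]
opening: 0.0105
grip_force: 39.9
t: 36.98
tool_pos: [0.5738, -0.008, 0.0561]
tool_rot: [-2.176, -2.257, 0.015]
contact_force: [-15.8, 0.3, 20.7]
opening: 0.0103
grip_force: 41.1
```

```bash

python3 -m jog '[[0,0,0,0,-0.1,0,-1],[0,0,0,0,0,0,0],[0,0,0,0,0,0,0],[0,0,0,0,0,-0.7,0],[0,0,0,0,0,-1,0]]' 
python3 -m jog '[[0,0,0,0,0,-1,-1],[0,0,0,0,0,-1,-1],[0,0,0,0,0,-1,-1],[0,0,0,0,0,0,-1],[0,0,0,0,0,0,-1]]'
python3 -c "
from h import *
d=snap('wrist','w10'); np.save('w10',d,allow_pickle=True)
im=d['img'].astype(int); g=((im[...,1]>90)&(im[...,0]<70)&(im[...,2]<110)).astype(np.uint8)
n,l,st,c=cv2.connectedComponentsWithStats(g); d['name']='wrist'
for i in range(1,n):
    if st[i,4]>100: print(st[i],c[i].round(1),onz(d,*c[i],.136).round(4))
plan([.6763,.0547,.19],.036)"
```

```text
t: 37.6
tool_pos: [0.5721, -0.0077, 0.1037]
tool_rot: [-2.178, -2.258, 0.009]
contact_force: [0.7, -0.3, -1.0]
opening: 0.0426
grip_force: 0.0
t: 38.22
tool_pos: [0.5732, -0.0075, 0.1937]
tool_rot: [-2.18, -2.26, 0.007]
contact_force: [0.3, 0.0, -1.4]
opening: -0.0002
grip_force: 0.0
[ 423  122   38   44 1207] [442.1 144.4] [0.6787 0.0554 0.136 ]
pos [ 0.5729 -0.0075  0.1931] yaw 0.036 open 0.0002 F [-0.   0.9 -0.4] q6 -0.18 t 38.3
TURN 1 x [-0.064  0.017  0.001]  SHIFT 4 x [0.487 0.88  0.026]
```

View pics/w10.png

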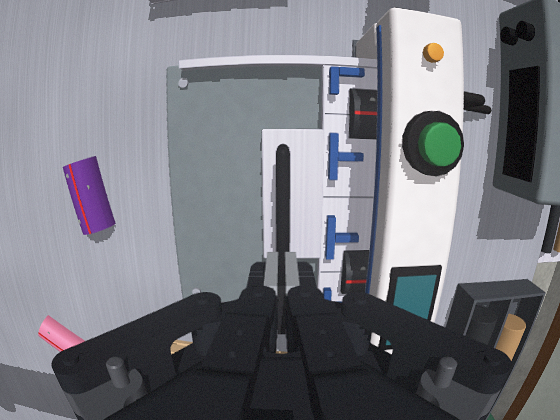

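The shuttle is home, and both cores keep their gaps behind the front stops (edges at u≈350 and 343, stops at 332 and 328). The button is at (442,144), which gives (0.677,0.055).

```bash

python3 -m jog '[[-0.06,0,0,0.49,0.87,0,-1],[0,0,0,0.49,0.87,0,-1],[0,0,0,0.49,0.87,0,-1],[0,0,0,0.49,0.87,0,-1],[0,0,0,0,0,0,-1]]'
python3 -m jog '[[0,0,0,0,0,0.8,-1],[0,0,0,0,0,0.8,-1],[0,0,0,0,0,0,-1]]'
python3 -m jog '[[0,0,0,0,0,0.1,-1],[0,0,0,0,0,0.1,-1],[0,0,0,0,0,0,-1]]'
python3 -m jog '[[0,0,0,0,0,0.07,-1],[0,0,0,0,0,0,-1],[0,0,0,0,0,0,-1]]'
```

```text
t: 38.9
tool_pos: [0.6761, 0.0558, 0.1927]
tool_rot: [2.179, 2.262, -0.003]
contact_force: [-0.5, -0.2, 0.2]
opening: -0.0004
grip_force: 0.0
t: 39.28
tool_pos: [0.6733, 0.0544, 0.1432]
tool_rot: [-2.18, -2.259, 0.007]
contact_force: [-0.5, -0.5, 0.3]
opening: -0.0001
grip_force: 0.0
t: 39.65
tool_pos: [0.6766, 0.0547, 0.1421]
tool_rot: [2.178, 2.258, 0.002]
contact_force: [0.0, 0.0, 0.7]
opening: -0.0005
grip_force: 0.0
t: 40.02
tool_pos: [0.6767, 0.0548, 0.1399]
tool_rot: [2.178, 2.258, 0.002]
contact_force: [0.4, -0.8, 0.7]
opening: 0.0
grip_force: 0.7
```

```bash

python3 -m jog '[[0,0,0,0,0,0.1,-1],[0,0,0,0,0,0,-1],[0,0,0,0,0,0,-1]]' | grep -E 'pos|force'
python3 -m jog '[[0,0,0,0,0,0.1,-1],[0,0,0,0,0,0,-1],[0,0,0,0,0,0,-1]]' | grep -E 'pos|force'
python3 -m jog '[[0,0,0,0,0,0.1,-1],[0,0,0,0,0,0,-1],[0,0,0,0,0,0,-1]]' | grep -E 'pos|force'
python3 -m jog '[[0,0,0,0,0,0.07,-1],[0,0,0,0,0,0,-1],[0,0,0,0,0,0,-1]]' | grep -E 'pos|force'
```

```text
tool_pos: [0.6767, 0.0548, 0.1369]
contact_force: [1.0, 0.0, 4.9]
grip_force: 1.6
tool_pos: [0.6768, 0.0548, 0.1341]
contact_force: [0.3, 0.7, 5.9]
grip_force: 2.7
tool_pos: [0.6769, 0.0548, 0.1339]
contact_force: [-6.0, -0.5, 15.3]
grip_force: 7.6
tool_pos: [0.677, 0.0548, 0.1338]
contact_force: [-10.3, -0.5, 21.7]
grip_force: 11.0
```

The button bottomed out: the tool stopped at z=0.1338 and the force rose to 22 N. Now back to the handle to draw the shuttle out.

```bash

python3 -m jog '[[0,0,0,0,0,-1,-1],[0,0,0,0,0,-1,-1],[0,0,0,-0.49,-0.87,0,0],[0,0,0,-0.49,-0.87,0,0],[0,0,0,-0.49,-0.87,0,0]]' >/dev/null
python3 -m jog '[[0,0,0,-0.49,-0.87,0,0],[0,0,0,0,0,0,0],[0,0,0,0,0,0,0]]' >/dev/null
python3 -c "
from h import *
plan([.5738,-.008,.055],.036)"
```

```text
pos [ 0.5739 -0.0075  0.1874] yaw 0.036 open 0.0424 F [ 0.2 -1.   0.1] q6 -0.18 t 42.5
TURN 1 x [0.029 0.019 0.   ]  SHIFT 5 x [-0.004 -0.001  0.883]
```

```bash

python3 -m jog '[[0,0,0,0,0,0.88,0],[0,0,0,0,0,0.88,0],[0,0,0,0,0,0.88,0],[0,0,0,0,0,0.88,0],[0,0,0,0,0,0.88,0]]' | grep pos
python3 -m jog '[[0,0,0,0,0,0,0],[0,0,0,0,0,0,-1],[0,0,0,0,0,0,-1],[0,0,0,0,0,0,-1],[0,0,0,0,0,0,-1]]' 
python3 -m jog '[[0,0,0,0,-0.1,0,-1],[0,0,0,0,-0.2,0,-1],[0,0,0,0,-0.3,0,-1],[0,0,0,0,-0.4,0,-1],[0,0,0,0,-0.4,0,-1]]'| grep -E 'pos|force'
python3 -m jog '[[0,0,0,0,-0.4,0,-1],[0,0,0,0,-0.4,0,-1],[0,0,0,0,-0.4,0,-1],[0,0,0,0,-0.4,0,-1],[0,0,0,0,-0.3,0,-1]]'| grep -E 'pos|force'
python3 -m jog '[[0,0,0,0,-0.2,0,-1],[0,0,0,0,-0.15,0,-1],[0,0,0,0,-0.1,0,-1],[0,0,0,0,-0.08,0,-1],[0,0,0,0,0,0,-1]]'| grep -E 'pos|force'
```

```text
tool_pos: [0.575, -0.0073, 0.0548]
t: 43.78
tool_pos: [0.5739, -0.0079, 0.0576]
tool_rot: [2.179, 2.26, -0.001]
contact_force: [-5.6, -0.1, 4.3]
opening: 0.0103
grip_force: 39.2
tool_pos: [0.5331, -0.0095, 0.0576]
contact_force: [2.6, 1.8, 6.4]
grip_force: 40.1
tool_pos: [0.4761, -0.0116, 0.0576]
contact_force: [3.5, 1.5, 7.4]
grip_force: 40.2
tool_pos: [0.4603, -0.0123, 0.0576]
contact_force: [1.0, 3.3, 10.2]
grip_force: 40.4
```

```bash

python3 -m jog '[[0,0,0,0,-0.1,0,-1],[0,0,0,0,-0.1,0,-1],[0,0,0,0,-0.08,0,-1],[0,0,0,0,-0.08,0,-1],[0,0,0,0,0,0,-1]]'| grep -E 'pos|force'
python3 -m jog '[[0,0,0,0,-0.06,0,-1],[0,0,0,0,0,0,-1]]'| grep -E 'pos|force'
```

```text
tool_pos: [0.4539, -0.0125, 0.0576]
contact_force: [20.5, 3.7, -8.0]
grip_force: 39.2
tool_pos: [0.4539, -0.0125, 0.0577]
contact_force: [28.0, 4.4, -15.1]
grip_force: 38.9
```

```bash

python3 -m jog '[[0,0,0,0,0.15,0,-1],[0,0,0,0,0,0,0],[0,0,0,0,0,0,0],[0,0,0,0,0,-0.7,0],[0,0,0,0,0,-1,0]]' | grep -E 'pos|force'
python3 -m jog '[[0,0,0,0,0,-1,0.53],[0,0,0,0,0,-1,0.53],[0,0,0,0,0,-0.8,0.53],[0,0,0,0,0.9,0,0.53],[0,0,0,0,0.9,0,0.53]]' >/dev/null
python3 -m jog '[[0,0,0,0,0.9,0,0.53],[0,0,0,0,0.9,0,0.53],[0,0,-1,0,0,0,0.53],[0,0,-1,0,0,0,0.53],[0,0,-1,0,0,0,0.53]]' >/dev/null
python3 -m jog '[[0,0,-1,0,0,0,0.53],[0,0,-1,0,0,0,0.53],[0,0,-1,0,0,0,0.53],[0,0,-1,0,0,0,0.53],[0,0,-1,0,0,0,0.53]]' >/dev/null
python3 -m jog '[[0,0,-1,0,0,0,0.53],[0,0,-1,0,0,0,0.53],[0,0,-1,0,0,0,0.53],[0,0,-1,0,0,0,0.53],[0,0,-1,0,0,0,0.53]]' >/dev/null
python3 -m jog '[[0,0,-1,0,0,0,0.53],[0,0,-1,0,0,0,0.53],[0,0,-1,0,0,0,0.53],[0,0,-1,0,0,0,0.53],[0,0,-1,0,0,0,0.53]]' >/dev/null
python3 -m jog '[[0,0,0,0,0,0,0.53],[0,0,0,0,0,0,0.53]]' >/dev/null
python3 -c "
from h import *
d=snap('wrist','w11'); np.save('w11',d,allow_pickle=True)
plan([.56,.0725,.19],1.607)"; python3 m6.py w11
```

```text
tool_pos: [0.4488, -0.0121, 0.105]
contact_force: [0.0, 0.3, -0.4]
grip_force: 0.0
pos [ 0.5585 -0.0082  0.1905] yaw 1.606 open 0.0657 F [-0.4 -0.3 -1.5] q6 -1.75 t 50.6
TURN 1 x [-0.024  0.025 -0.013]  SHIFT 3 x [-0.049  0.896  0.006]
[193. 202.] 0.03 len 0.0906 mid [ 0.5676 -0.0957] yaw 0.029
[193. 202.] 0.036 len 0.0888 mid [ 0.5661 -0.094 ] yaw 0.029
[193. 202.] 0.054 len 0.0834 mid [ 0.5616 -0.0889] yaw 0.029
[370. 202.] 0.03 len 0.0905 mid [0.5616 0.0792] yaw 0.039
[370. 202.] 0.036 len 0.0887 mid [0.5602 0.0775] yaw 0.039
[370. 202.] 0.054 len 0.0834 mid [0.5561 0.0721] yaw 0.039
```

View pics/w11.png

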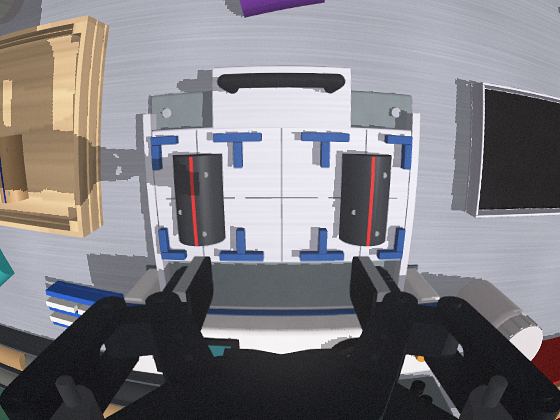

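The shuttle is out and both cores are still centred: bay 1's red line at (370,202), bay 3's at (193,202). I'll pick the bay 1 core.

```bash

python3 -c "
from h import *
d=np.load('w11.npy',allow_pickle=True).item(); d['name']='wrist'
print('tray edge',onz(d,484,84,.026),onz(d,479,214,.026))"
python3 -m jog '[[0,0,0,-0.05,0.9,0,0.53],[0,0,0,0,0.9,0,0.53],[0,0,0,0,0.9,0,0.53],[0,0,0,0,0,0.8,0.53],[0,0,0,0,0,0.8,0.53]]' 60 >/dev/null
python3 -m jog '[[0,0,0,0,0,0.8,0.53],[0,0,0,0,0,0.8,0.53],[0,0,0,0,0,0.8,0.53],[0,0,0,0,0,0.8,0.53],[0,0,0,0,0,0,0.53]]' |grep pos
python3 -c "
from h import *
plan([.559,.0725,.028],1.607)"
```

```text
tray edge [0.42682271 0.2024161  0.026     ] [0.57002725 0.21343309 0.026     ]
tool_pos: [0.5559, 0.0725, 0.0445]
pos [0.5559 0.0725 0.0445] yaw 1.606 open 0.0652 F [ 0.1 -0.7  0.9] q6 -1.61 t 51.8
TURN 1 x [-0.022 -0.024 -0.007]  SHIFT 1 x [-0.102 -0.003  0.548]
```

```bash

python3 -m jog '[[0,0,0,-0.08,0,0.3,0.53],[0,0,0,0,0,0.23,0.53],[0,0,0,0,0,0,0.53],[0,0,0,0,0,0,-1],[0,0,0,0,0,0,-1]]' |grep -E 'pos|force'
python3 -m jog '[[0,0,0,0,0,0,-1],[0,0,0,0,0,0,-1],[0,0,0,0,0,0,-1]]' |grep -vE 'rot'
python3 -m jog '[[0,0,0,0,0,-0.3,-1],[0,0,0,0,0,-0.7,-1],[0,0,0,0,0,-1,-1],[0,0,0,0,0,-1,-1],[0,0,0,0,0,0,-1]]'
python3 -c "
from h import *
plan([.49,.405,.12],1.607)"
```

```text
tool_pos: [0.5612, 0.0726, 0.0319]
contact_force: [0.7, 0.0, 2.4]
grip_force: 62.2
t: 52.82
tool_pos: [0.5612, 0.0726, 0.0318]
contact_force: [-0.3, -0.3, 6.1]
opening: 0.0459
grip_force: 62.4
t: 53.45
tool_pos: [0.5616, 0.0728, 0.1232]
tool_rot: [-0.057, 3.133, -0.003]
contact_force: [0.6, 0.5, -3.7]
opening: 0.0464
grip_force: 62.0
pos [0.5616 0.0728 0.1232] yaw 1.607 open 0.0464 F [ 0.6  0.5 -3.7] q6 -1.61 t 53.5
TURN 1 x [-0.026  0.089 -0.   ]  SHIFT 12 x [0.165 0.929 0.009]
```

```bash

python3 -m jog '[[-0.02,0.05,0,0.165,0.93,0,-1],[0,0,0,0.165,0.93,0,-1],[0,0,0,0.165,0.93,0,-1],[0,0,0,0.165,0.93,0,-1],[0,0,0,0.165,0.93,0,-1]]' |grep -E 'opening'
python3 -m jog '[[0,0,0,0.165,0.93,0,-1],[0,0,0,0.165,0.93,0,-1],[0,0,0,0.165,0.93,0,-1],[0,0,0,0.165,0.93,0,-1],[0,0,0,0.165,0.93,0,-1]]' |grep -E 'opening'
python3 -m jog '[[0,0,0,0.165,0.93,0,-1],[0,0,0,0.165,0.93,0,-1],[0,0,0,0,0,0,-1],[0,0,0,0,0,0,-1]]'
python3 -c "
from h import *
plan([.49,.405,.012],1.607)"
```

```text
opening: 0.0464
opening: 0.0456
t: 55.2
tool_pos: [0.4879, 0.4042, 0.1188]
tool_rot: [0.057, -3.137, 0.004]
contact_force: [-0.3, -0.3, -2.2]
opening: 0.0465
grip_force: 62.1
pos [0.4879 0.4042 0.1188] yaw 1.607 open 0.0465 F [-0.3 -0.3 -2.2] q6 -1.03 t 55.2
TURN 1 x [-0.027 -0.042  0.001]  SHIFT 4 x [-0.018  0.006  0.89 ]
```

```bash

python3 -m jog '[[0,0,0,-0.03,0,0.9,-1],[0,0,0,-0.03,0,0.9,-1],[0,0,0,0,0,0.8,-1],[0,0,0,0,0,0.6,-1],[0,0,0,0,0,0.3,-1]]' | grep -E 'pos|force|open'
python3 -m jog '[[0,0,0,0,0,0.1,-1],[0,0,0,0,0,0,-1]]' | grep -E 'pos|force|open'
python3 -m jog '[[0,0,0,0,0,0.06,-1],[0,0,0,0,0,0,-1]]' | grep -E 'pos|force|open'
python3 -m jog '[[0,0,0,0,0,0.06,-1],[0,0,0,0,0,0,-1]]' | grep -E 'pos|force|open'
```

```text
tool_pos: [0.49, 0.4042, 0.0143]
contact_force: [-0.5, -0.2, -1.9]
opening: 0.0459
grip_force: 62.1
tool_pos: [0.4909, 0.4055, 0.0135]
contact_force: [-0.3, 0.2, -2.3]
opening: 0.0463
grip_force: 62.1
tool_pos: [0.4907, 0.4055, 0.0116]
contact_force: [-0.3, -0.9, -2.3]
opening: 0.0459
grip_force: 62.1
tool_pos: [0.4903, 0.4052, 0.0091]
contact_force: [0.0, -0.2, -3.2]
opening: 0.0463
grip_force: 62.1
```

```bash

python3 -m jog '[[0,0,0,0,0,0.05,-1],[0,0,0,0,0,0,-1]]' | grep -E 'pos|force|open'
python3 -m jog '[[0,0,0,0,0,0.04,-1],[0,0,0,0,0,0,-1]]' | grep -E 'pos|force|open'
python3 -m jog '[[0,0,0,0,0,0,0.2],[0,0,0,0,0,0,0.53],[0,0,0,0,0,0,0.53],[0,0,0,0,0,-0.5,0.53],[0,0,0,0,0,-1,0.53]]' | grep -E 'pos|force|open'
python3 -m jog '[[0,0,0,0,0,-1,0.53],[0,0,0,0,0,-1,0.53],[0,0,0,0,0,-1,0.53],[0,0,0,0,0,-1,0.53],[0,0,0,0,0,0,0.53]]' >/dev/null
python3 -c "
from h import *
d=snap('wrist'); np.save('w12',d,allow_pickle=True)
plan([.563,-.0885,.18],1.607)"; python3 m6.py w12
```

```text
tool_pos: [0.4905, 0.4053, 0.008]
contact_force: [-0.6, -0.1, -0.5]
opening: 0.0462
grip_force: 62.3
tool_pos: [0.4905, 0.4053, 0.0079]
contact_force: [-3.1, -2.1, 5.5]
opening: 0.0463
grip_force: 63.1
tool_pos: [0.4896, 0.4046, 0.0512]
contact_force: [0.2, 0.5, -0.0]
opening: 0.0653
grip_force: 0.0
pos [0.4914 0.4058 0.1738] yaw 1.607 open 0.0655 F [1.1 0.1 0.3] q6 -1.03 t 58.4
TURN 1 x [ 0.019  0.026 -0.   ]  SHIFT 17 x [-0.105 -0.974 -0.012]
[279. 200.] 0.03 len 0.0643 mid [0.4963 0.4053] yaw 0.048
[279. 200.] 0.036 len 0.0629 mid [0.4948 0.4052] yaw 0.048
[279. 200.] 0.054 len 0.0589 mid [0.4904 0.4051] yaw 0.048
```

```bash

python3 -m jog '[[0,0,0,-0.1,-0.97,0,0.53],[0,0,0,-0.1,-0.97,0,0.53],[0,0,0,-0.1,-0.97,0,0.53],[0,0,0,-0.1,-0.97,0,0.53],[0,0,0,-0.1,-0.97,0,0.53]]' >/dev/null
python3 -m jog '[[0,0,0,-0.1,-0.97,0,0.53],[0,0,0,-0.1,-0.97,0,0.53],[0,0,0,-0.1,-0.97,0,0.53],[0,0,0,-0.1,-0.97,0,0.53],[0,0,0,-0.1,-0.97,0,0.53]]' >/dev/null
python3 -m jog '[[0,0,0,-0.1,-0.97,0,0.53],[0,0,0,-0.1,-0.97,0,0.53],[0,0,0,-0.1,-0.97,0,0.53],[0,0,0,-0.1,-0.97,0,0.53],[0,0,0,-0.1,-0.97,0,0.53]]' >/dev/null
python3 -m jog '[[0,0,0,-0.1,-0.97,0,0.53],[0,0,0,-0.1,-0.97,0,0.53],[0,0,0,0,0,0,0.53],[0,0,0,0,0,0,0.53]]' >/dev/null
python3 -c "
from h import *
d=snap('wrist'); np.save('w13',d,allow_pickle=True)
plan([.563,-.0885,.028],1.607)"; python3 m6.py w13 | grep 0.054
```

```text
pos [ 0.5589 -0.0864  0.1707] yaw 1.607 open 0.0655 F [-0.2  0.4  0.2] q6 -1.89 t 60.8
TURN 1 x [ 0.006 -0.03   0.005]  SHIFT 5 x [-0.027 -0.015  0.952]
[279. 209.] 0.054 len 0.0833 mid [ 0.5614 -0.0889] yaw 0.028
```

```bash

python3 -m jog '[[0,0,0,-0.1,-0.08,0.9,0.53],[0,0,0,0,0,0.9,0.53],[0,0,0,0,0,0.9,0.53],[0,0,0,0,0,0.9,0.53],[0,0,0,0,0,0.6,0.53]]' | grep pos
python3 -m jog '[[0,0,0,0,0,0.35,0.53],[0,0,0,0,0,0.12,0.53],[0,0,0,0,0,0,0.53],[0,0,0,0,0,0,0.53]]' | grep -E 'pos|force'
python3 -m jog '[[0,0,0,0,0,0,-1],[0,0,0,0,0,0,-1],[0,0,0,0,0,0,-1],[0,0,0,0,0,0,-1],[0,0,0,0,0,0,-1]]' |grep -vE 'rot'
python3 -m jog '[[0,0,0,0,0,-0.3,-1],[0,0,0,0,0,-0.7,-1],[0,0,0,0,0,-1,-1],[0,0,0,0,0,-1,-1],[0,0,0,0,0,0,-1]]'
python3 -c "
from h import *
plan([.49,.295,.12],1.607)"
```

```text
tool_pos: [0.5615, -0.0884, 0.044]
tool_pos: [0.5631, -0.0898, 0.0325]
contact_force: [-0.7, -1.2, 0.1]
grip_force: 0.0
t: 62.55
tool_pos: [0.5634, -0.0898, 0.0329]
contact_force: [-0.5, 1.4, 4.9]
opening: 0.0462
grip_force: 62.4
t: 63.18
tool_pos: [0.564, -0.0901, 0.124]
tool_rot: [-0.057, 3.137, -0.003]
contact_force: [0.3, -0.1, -3.0]
opening: 0.0459
grip_force: 62.0
pos [ 0.564  -0.0901  0.124 ] yaw 1.607 open 0.0459 F [ 0.3 -0.1 -3. ] q6 -1.89 t 63.2
TURN 1 x [-0.024  0.041 -0.001]  SHIFT 13 x [0.154 0.994 0.01 ]
```

```bash

python3 -m jog '[[0,0,0,0.155,0.99,0,-1],[0,0,0,0.155,0.99,0,-1],[0,0,0,0.155,0.99,0,-1],[0,0,0,0.155,0.99,0,-1],[0,0,0,0.155,0.99,0,-1]]' |grep -E 'opening'
python3 -m jog '[[0,0,0,0.155,0.99,0,-1],[0,0,0,0.155,0.99,0,-1],[0,0,0,0.155,0.99,0,-1],[0,0,0,0.155,0.99,0,-1],[0,0,0,0.155,0.99,0,-1]]' |grep -E 'opening'
python3 -m jog '[[0,0,0,0.155,0.99,0,-1],[0,0,0,0.155,0.99,0,-1],[0,0,0,0.155,0.99,0,-1],[0,0,0,0,0,0,-1],[0,0,0,0,0,0,-1]]'
python3 -c "
from h import *
plan([.49,.295,.012],1.607)"
```

```text
opening: 0.0459
opening: 0.0461
t: 65.05
tool_pos: [0.4872, 0.2934, 0.1197]
tool_rot: [0.057, -3.137, 0.003]
contact_force: [-0.6, -0.7, -3.0]
opening: 0.046
grip_force: 62.2
pos [0.4872 0.2934 0.1197] yaw 1.607 open 0.0460 F [-0.6 -0.7 -3. ] q6 -1.20 t 65.0
TURN 1 x [-0.021 -0.042  0.001]  SHIFT 4 x [-0.024  0.013  0.898]
```

```bash

python3 -m jog '[[0,0,0,-0.05,0.03,0.9,-1],[0,0,0,-0.03,0,0.9,-1],[0,0,0,0,0,0.8,-1],[0,0,0,0,0,0.6,-1],[0,0,0,0,0,0.3,-1]]' | grep -E 'pos|force|open'
python3 -m jog '[[0,0,0,0,0,0.1,-1],[0,0,0,0,0,0,-1]]' | grep -E 'pos|force|open'
python3 -m jog '[[0,0,0,0,0,0.06,-1],[0,0,0,0,0,0,-1]]' | grep -E 'pos|force|open'
python3 -m jog '[[0,0,0,0,0,0.06,-1],[0,0,0,0,0,0,-1]]' | grep -E 'pos|force|open'
```

```text
tool_pos: [0.4898, 0.2942, 0.015]
contact_force: [1.0, 0.4, -2.1]
opening: 0.0458
grip_force: 62.2
tool_pos: [0.4909, 0.2952, 0.0141]
contact_force: [0.3, 0.1, -3.2]
opening: 0.0458
grip_force: 62.2
tool_pos: [0.4906, 0.2952, 0.0121]
contact_force: [0.1, -1.2, -2.8]
opening: 0.046
grip_force: 62.2
tool_pos: [0.4903, 0.295, 0.0098]
contact_force: [-0.0, -0.5, -3.7]
opening: 0.0459
grip_force: 62.2
```

```bash

python3 -m jog '[[0,0,0,0,0,0.05,-1],[0,0,0,0,0,0,-1]]' | grep -E 'pos|contact'
python3 -m jog '[[0,0,0,0,0,0.03,-1],[0,0,0,0,0,0,-1]]' | grep -E 'pos|contact'
python3 -m jog '[[0,0,0,0,0,0,0.2],[0,0,0,0,0,0,0.53],[0,0,0,0,0,0,0.53],[0,0,0,0,0,-0.5,0.53],[0,0,0,0,0,-1,0.53]]' | grep -E 'pos|force|open'
python3 -m jog '[[0,0,0,0,0.4,-1,0.53],[0,0,0,0,0.4,-1,0.53],[0,0,0,0,0.4,-1,0.53],[0,0,0,0,0.4,-1,0.53],[0,0,0,0,0,-1,0.53]]' >/dev/null
python3 -m jog '[[0,0,0,0,0,0,0.53],[0,0,0,0,0,0,0.53]]' >/dev/null
python3 - <<'E'
from h import *
d=snap('wrist'); np.save('w14',d,allow_pickle=True); plan([.49,.345,.2],1.607)
T=snap('top','top_end');np.save('T',T,allow_pickle=True)
im=T['img'].astype(int); red=((im[...,0]>110)&(im[...,1]<70)&(im[...,2]<80)).astype(np.uint8)
n,l,st,c=cv2.connectedComponentsWithStats(red)
print([(st[i].tolist(),c[i].round(1).tolist()) for i in range(1,n) if st[i,4]>8 and st[i,4]<600])
E
python3 m6.py w14 | grep 0.03; python3 m6.py w14 | grep 0.036 | head -0
```

```text
tool_pos: [0.4905, 0.2951, 0.0089]
contact_force: [-1.7, -1.7, 1.9]
tool_pos: [0.4905, 0.2951, 0.0089]
contact_force: [-4.6, -1.9, 8.9]
tool_pos: [0.4895, 0.2946, 0.0523]
contact_force: [0.5, 0.4, -0.0]
opening: 0.0653
grip_force: 0.0
pos [0.4881 0.3426 0.2011] yaw 1.607 open 0.0656 F [-0.6 -0.4 -0.2] q6 -1.12 t 68.5
TURN 1 x [-0.014 -0.034 -0.003]  SHIFT 1 x [-0.065  0.077  0.037]
[([84, 82, 78, 43, 505], [131.5, 105.5]), ([131, 193, 28, 47, 202], [146.2, 217.2]), ([102, 196, 29, 18, 136], [114.9, 205.0]), ([176, 202, 2, 25, 32], [176.8, 212.2]), ([93, 210, 29, 52, 251], [106.9, 235.0]), ([141, 228, 2, 10, 14], [141.3, 232.9]), ([124, 248, 17, 11, 59], [132.1, 252.7]), ([133, 258, 9, 12, 29], [136.9, 264.0]), ([342, 302, 4, 8, 9], [343.4, 305.8]), ([246, 348, 15, 16, 87], [252.9, 354.0]), ([238, 369, 9, 15, 80], [241.5, 376.9]), ([188, 397, 22, 23, 229], [199.0, 410.1]), ([240, 403, 7, 11, 39], [243.1, 407.6])]
[343. 195.] 0.03 len 0.0843 mid [0.4858 0.4049] yaw 0.041
[343. 195.] 0.036 len 0.0827 mid [0.4846 0.4037] yaw 0.041
[230. 220.] 0.03 len 0.0835 mid [0.5194 0.2907] yaw 0.034
[230. 220.] 0.036 len 0.0819 mid [0.5175 0.2916] yaw 0.034
[230. 220.] 0.054 len 0.0771 mid [0.512  0.2944] yaw 0.034
```

```bash

python3 -m jog '[[0,0,0,-1,0,0,0.53],[0,0,0,-1,0,-0.5,0.53],[0,0,0,-1,0,-0.5,0.53],[0,0,0,0,0,0,0.53],[0,0,0,0,0,0,0.53]]' | grep pos
cat > m7.py <<'E'
from h import *
def ends(d):
    d['name']='wrist'; im=d['img'].astype(int); red=((im[...,0]>150)&(im[...,1]<80)&(im[...,2]<80)).astype(np.uint8)
    n,l,st,c=cv2.connectedComponentsWithStats(red); out=[]
    for i in range(1,n):
        if st[i,4]<60: continue
        ys,xs=np.where(l==i); e0=ys.min();e1=ys.max()
        e=[ray(d,xs[ys==e0].mean(),e0-.5),ray(d,xs[ys==e1].mean(),e1+.5)]
        m=onz(d,*c[i],.03); 
        if .4<m[0]<.58 and .2<m[1]<.5: out.append((m[1],e,st[i].tolist()))
    return sorted(out,key=lambda a:a[0])
a=ends(np.load('w14.npy',allow_pickle=True).item()); b=ends(snap('wrist','w15'))
for (m,e,s),(m2,f,s2) in zip(a,b): print(round(m,3),s,s2,[tri([e[k],f[k]]).round(4).tolist() for k in(0,1)],[(f[k][0]+f[k][1]*(.03-f[k][0][2])/f[k][1][2]).round(4).tolist() for k in (0,1)])
d=viewer.get_image('wrist');d['name']='wrist'
E
python3 m7.py
```

```text
tool_pos: [0.5778, 0.346, 0.2305]
0.291 [227, 182, 7, 78, 263] [230, 94, 5, 78, 265] [[0.4773, 0.2899, 0.0324], [0.5603, 0.2926, 0.0319]] [[0.477, 0.2897, 0.03], [0.5605, 0.2925, 0.03]]
0.405 [341, 152, 6, 82, 239] [339, 68, 4, 78, 229] [[0.4438, 0.4035, 0.0279], [0.5283, 0.4066, 0.0287]] [[0.4442, 0.403, 0.03], [0.5283, 0.4061, 0.03]]
```

```bash
python3 -c "
from h import *
print(finish_job())"
```

```text
the job is handed in; nothing more can be done
None
```

I handed the job in with both basalt cores scanned and lying flat in the tray, the shuttle left out, and the tan core and tape case not touched. The second core ended about 30 mm from where I set it down, but two views show it flat and inside the tray. I viewed 15 pictures, one over the limit of 14.

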